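# Rack the tube offcuts in order of length

### The job

Lay the four tube offcuts on the four yellow saddles of the rack in order of length: the shortest on the saddle next to the red post, then ever longer, the longest on the saddle farthest from it. Each tube lies down in its saddle's groove, centred on the saddle. Let go of them all, and leave the roll of masking tape where it is.

Things in the scene. Friction and masses are not known exactly. Their poses are not given: they have to be found in the camera images.
- tube_46_mid (a point): shortest tube: copper, square ends, 46 mm long, 28 mm outer diameter, lying on the table; the point is the middle of the tube, on its axis (14 mm above what it lies on); its y axis runs along the tube (the tube may be rolled about it). About 90 g; grip it across, from above
- tube_70_mid (a point): thin grey steel tube offcut, 70 mm long, 25 mm outer diameter, lying on the table; the point is the middle of the tube, on its axis (12.5 mm above what it lies on); its y axis runs along the tube (the tube may be rolled about it). About 110 g; grip it across, from above
- tube_105_mid (a point): thick grey steel tube offcut, one end cut to a mitre, 105 mm long, 38 mm outer diameter, lying on the table; the point is the middle of the tube, on its axis (19 mm above what it lies on); its y axis runs along the tube (the tube may be rolled about it). About 165 g; grip it across, from above
- tube_138_mid (a point): longest grey steel tube offcut, one end cut to a mitre, 138 mm long, 32 mm outer diameter, lying on the table; the point is the middle of the tube, on its axis (16 mm above what it lies on); its y axis runs along the tube (the tube may be rolled about it). About 230 g; grip it across, from above
- saddle_a: one of four like yellow saddles fixed in a row on the rack, about 85 mm apart (order varies): block 44 mm long (x axis), 20 mm wide (y axis, along the row; fingers straddle it), a V groove along x in its top. Origin: centre of its underside, 6 mm above the table; top edges 34 mm, groove bottom 28.5 mm above it. A tube of radius r lies with its axis 28.5 mm + 1.155 r above the origin
- saddle_b: one of four like yellow saddles fixed in a row on the rack, about 85 mm apart (order varies): block 44 mm long (x axis), 20 mm wide (y axis, along the row; fingers straddle it), a V groove along x in its top. Origin: centre of its underside, 6 mm above the table; top edges 34 mm, groove bottom 28.5 mm above it. A tube of radius r lies with its axis 28.5 mm + 1.155 r above the origin
- saddle_c: one of four like yellow saddles fixed in a row on the rack, about 85 mm apart (order varies): block 44 mm long (x axis), 20 mm wide (y axis, along the row; fingers straddle it), a V groove along x in its top. Origin: centre of its underside, 6 mm above the table; top edges 34 mm, groove bottom 28.5 mm above it. A tube of radius r lies with its axis 28.5 mm + 1.155 r above the origin
- saddle_d: one of four like yellow saddles fixed in a row on the rack, about 85 mm apart (order varies): block 44 mm long (x axis), 20 mm wide (y axis, along the row; fingers straddle it), a V groove along x in its top. Origin: centre of its underside, 6 mm above the table; top edges 34 mm, groove bottom 28.5 mm above it. A tube of radius r lies with its axis 28.5 mm + 1.155 r above the origin
- red_post: red post, 22 mm diameter, 48 mm high, fixed at one end of the rack in line with the saddles, about 80 mm from the nearest one (a grey post of the same shape stands at the other end; which end is red changes). Origin: centre of its underside, 6 mm above the table
- masking_tape: roll of masking tape, 96 mm across, 25 mm high, lying loose on the table to the left; leave it alone. Origin: centre of its underside
There are look-alikes about, which are no part of the job. What is shaped like the part that bears tube_70_mid but turquoise is not meant.

How it is judged:
By the outcome, as a careful person would: the job done as asked, in the order asked, and still so for the second after the job is handed in, with the robot touching nothing.
It also fails if it takes over 128 s, if anything falls off the work surface, if the arm or the gripper's body presses on something with over 40 N, if the wrist force passes 120 N, or if a joint passes its speed limit or range.

### The arm

A 6-joint arm with a two-finger parallel gripper is mounted at the origin on a cart in front of the work surface, level with it; the furniture and walls round the work are solid. World frame = base frame: x ahead of the robot, y to its left, z up, the work surface at z = 0. Lengths are in m, angles in rad, forces in N, time in s.
With the tool pointing down it reaches from about 0.25 to 0.775 m from the base axis. Payload 4 kg.
Tool frame: the origin (TCP) lies at the centre of the arm's flange, where the gripper is bolted on; the fingertips stand ahead of it and the grasp point (between the pads) lies 180 mm ahead of it (robot.tcp_to_tips is the z of the fingertips in the tool frame, in m); z points along the fingers, y is the direction in which the jaws open and shut (so a half turn about z gives the same grasp; the last joint's range is limited). The gripper opens to 94 mm and grips with 3 to 60 N. Pads are 16 mm wide; open, the fingers measure 119 mm over their backs; the gripper's body (75 mm by 177 mm) begins 78 mm behind the grasp point.
Start: joints at [1.058, 0.087, 1.371, -0, 1.684, -0.103], TCP at [0.219, 0.504, 0.405] pointing down, gripper open.
Joint ranges: [-3.1, 3.1], [-0.76, 2.03], [0.27, 2.55], [-1.08, 4.22], [0.17, 2.65], [-2.57, 2.57]. Speed limits (rad/s): [2.79, 2.79, 3.14, 3.14, 3.14, 3.14].

### API

Orientations are given as [roll, pitch, yaw] about the fixed x, y, z axes, in that order (R = Rz(yaw) Ry(pitch) Rx(roll)).
In Python, from bench import robot gives the robot as it stands.
- The arm moves only by the tool move_arm, never from a script. Its argument "increments" is a list that holds one entry, the list of rows, each a list of 7 numbers: the opening, from 0 (shut) to 1 (fully open), then the shift along the tool's x, y, z as a fraction of full scale, then the turn, a rotation vector about the tool's x, y, z as a fraction of full scale. In form: [[[jaw, dx, dy, dz, rx, ry, rz], ...]]. A call has 1 to 8 rows; each row is the pose to reach, as a shift and turn from the pose commanded when the call began, along the tool's axes at that moment; what a row does not reach only later rows make up. Full scale, the value 1, is 0.1 m for a shift and pi/2 rad for a turn. A row lasts 1/12 s, in which the tool goes at most 41.7 mm and 7.16 degrees, less where a joint would pass 70% of its speed; a pose out of reach is approached as far as the arm can. A call with a number of a shift or a turn outside -1 to 1 is refused whole. A call with a gripper value outside its range is refused whole. The fingers move at their own pace and stop on an object; the grip force is fixed at half the most. Time passes only in rows, so rows that repeat a pose let the fingers close. It gives the time, the measured TCP pose, the force and the opening at its end, in the units of the state.
- robot.get_obs(): the state, without advancing time (a new reading comes with each control period).
- robot.snapshot(name): name is "side" or "top" or "wrist"; returns (picture, depth): 480x640x3 uint8, red, green, blue; 480x640 float32, m along the optical axis (not along the pixel's ray), 0 where there is no reading.
- robot.camera_params(name): a dict with "mtx" (3x3 intrinsics, pixels), "R" (3x3) and "t" (3): a world point X has camera coordinates R X + t. Camera axes: x right, y down, z forward; pixel columns grow to the right and rows downward; lengths in m; the calibration is good to about 2 mm. A picture is of the moment at which its call begins: read the wrist's pose just before it. camera_params takes no time and is no camera call; for the wrist camera it gives the pose at the moment of the call.
- robot.close_job(): hands the job in, once; it reports no verdict.
The state is a dict: "time": time; "joint_positions": joint angles; "qvel": joint speeds; "joint_torque": joint torques, N m; "tool_pos": TCP position; "ee_rot": TCP orientation; "wrist_force": force on the tool from outside, world axes, zero at the start; "wrist_torque": the same for the moment, N m; "width": finger opening in m.
Only numpy, scipy, OpenCV 4.12 (cv2) and the standard library are available. Lean on these libraries where they do the work, as an engineer would, in place of code of your own. Each camera call takes 0.05 s, during which the arm holds its last target.

## Working session

There is one attempt and no reset: what is moved stays moved. The work goes in short steps, Python scripts to look and compute and a tool call to move; the robot and the scene stay as the last step left them, time stands still between calls to the robot, and variables do not carry over. Pictures are saved under pics/ and viewed, and the job is handed in when it is done.

Besides the shell and the picture viewer there is one more tool, called after "Call:" as a command line: name --argument value ..., lists and objects as JSON in quotes. move_arm: Moves the arm, as the interface text tells. Its arguments: {"type":"object","properties":{"increments":{"type":"array","items":{"type":"array","items":{"type":"array","items":{"type":"number","minimum":-1,"maximum":1}}}}},"required":["increments"]}

```bash
ls; mkdir -p pics; python3 - <<'E'
from bench import robot
import cv2,numpy as np
o=robot.get_obs();print({k:np.round(v,4).tolist() for k,v in o.items()});print(robot.tcp_to_tips)
for n in("top","side","wrist"):
    p=robot.camera_params(n);print(n,np.round(p["mtx"],1).tolist(),np.round(p["R"],4).tolist(),np.round(p["t"],4).tolist())
    im,d=robot.snapshot(n);cv2.imwrite(f"pics/{n}0.png",im[:,:,::-1]);np.savez(f"pics/{n}0.npz",im=im,d=d)
E
```

```text
pics
{'time': 0.0, 'joint_positions': [1.0579, 0.0879, 1.3722, -0.0, 1.6836, -0.1031], 'qvel': [0.0001, 0.0012, 0.0001, 0.0001, 0.0011, 0.0014], 'joint_torque': [0.0002, -34.0183, -30.2429, 0.0717, 0.0331, -0.0002], 'tool_pos': [0.2191, 0.5044, 0.4035], 'ee_rot': [-3.1394, -0.0002, 2.7318], 'wrist_force': [-0.2945, 0.3088, 0.1184], 'wrist_torque': [0.0159, -0.0412, 0.056], 'width': 0.0942}
0.1992
top [[531.3, 0.0, 303.6], [0.0, 531.3, 242.1], [0.0, 0.0, 1.0]] [[0.0218, -0.9995, 0.0222], [-0.9977, -0.0232, -0.0643], [0.0648, -0.0208, -0.9977]] [0.0541, 0.4709, 1.3854]
side [[467.3, 0.0, 313.2], [0.0, 467.3, 252.5], [0.0, 0.0, 1.0]] [[-0.9984, -0.0548, -0.0126], [-0.0162, 0.4957, -0.8683], [0.0539, -0.8668, -0.4958]] [0.4975, 0.0115, 1.0387]
wrist [[432.7, 0.0, 328.0], [0.0, 432.7, 234.7], [0.0, 0.0, 1.0]] [[0.398, 0.9174, -0.0027], [0.8904, -0.3856, 0.2417], [0.2206, -0.0986, -0.9704]] [-0.5467, -0.0265, 0.3912]
```

View pics/top0.png

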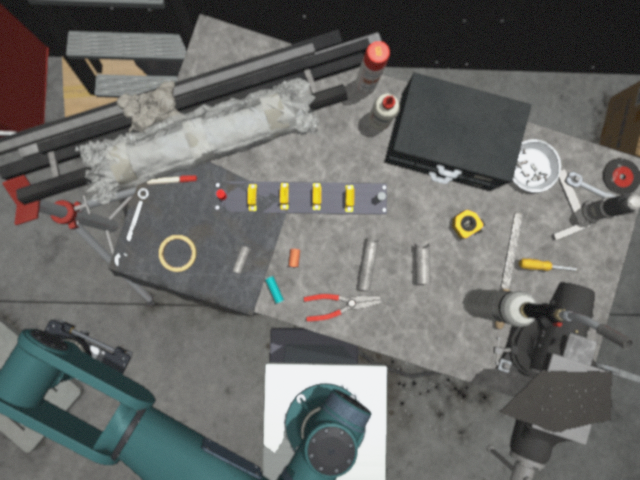

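View pics/side0.png

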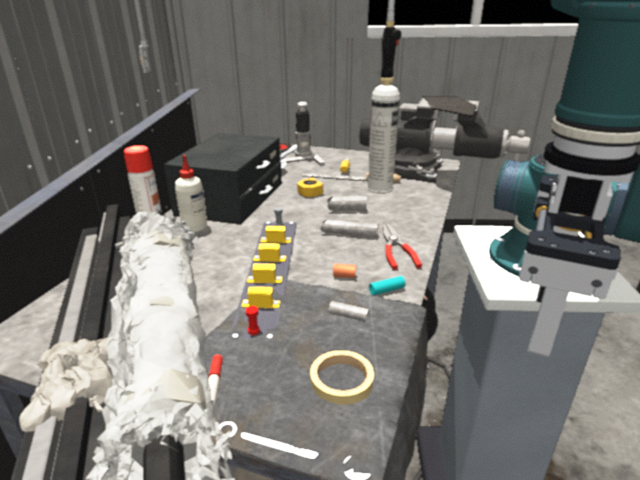

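View pics/wrist0.png

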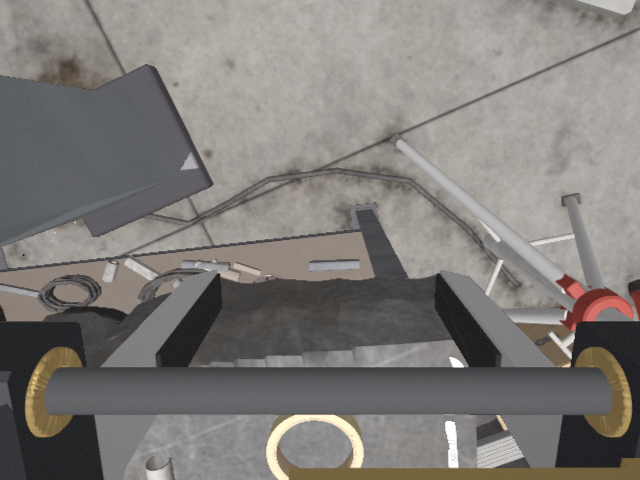

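The tabletop candidates in the top view are:
- (241,260): thin grey tube
- (294,257): copper tube
- (368,264): long grey tube
- (421,264): thick grey tube
- (275,289): turquoise look-alike

The red post is at (221,194) on the left (+y), and the saddles are at x≈252, 284, 316 and 349. The tape is at (177,253). I'll check an enlarged crop and take measurements.

```bash
cat > h.py <<'E'
import numpy as np,cv2
def cloud(d,p):
    v,u=np.mgrid[0:480,0:640]
    K=p["mtx"];c=np.stack([(u-K[0,2])/K[0,0]*d,(v-K[1,2])/K[1,1]*d,d],-1)
    return (c-p["t"])@p["R"]
def ray(u,v,z,p):
    K=p["mtx"];R=p["R"];C=-R.T@p["t"]
    w=R.T@np.array([(u-K[0,2])/K[0,0],(v-K[1,2])/K[1,1],1.])
    return C+w*(z-C[2])/w[2]
E
python3 - <<'E'
from bench import robot
import numpy as np,cv2
from h import *
z=np.load("pics/top0.npz");im,d=z["im"],z["d"];p=robot.camera_params("top")
W=cloud(d,p)
print("table z",np.median(W[225:240,330:350,2]),np.median(W[280:290,420:440,2]),np.median(W[215:235,215:250,2]))
H=((W[...,2]>0.007)&(d>0)).astype(np.uint8)
hsv=cv2.cvtColor(im,cv2.COLOR_RGB2HSV)
for n,(u,v,r) in dict(t46=(17,28,.014),).items():pass
n,lab,st,ce=cv2.connectedComponentsWithStats(H[170:320,200:450])
for i in range(1,n):
    if st[i,4]<15: continue
    m=lab==i;P=W[170:320,200:450][m];zt=np.percentile(P[:,2],90)
    (c,s,a)=cv2.minAreaRect(P[:,:2].astype(np.float32)*1000)
    print(i,np.round(ce[i]+[200,170],1),st[i,4],"ztop",zt.round(4),"rect",np.round(c,1),np.round(s,1),round(a,1))
c=cv2.resize(im[170:320,200:450],None,fx=3.2,fy=3.2,interpolation=cv2.INTER_CUBIC);cv2.imwrite("pics/topcrop.png",c[:,:,::-1])
E
```

```text
table z -0.00031217160191034793 0.0008293778377840906 0.005911698607484454
11 [436.5 175.1] 308 ztop 0.1129 rect [ 649.4 -264.2] [97.9 24.4] 77.9
14 [213.6 178. ] 37 ztop 0.0122 rect [633.9 308.9] [26.  22.8] 52.4
35 [218.3 198.6] 440 ztop 0.0511 rect [582.6 292.8] [ 94.2 135.6] 64.6
57 [253.4 197.9] 326 ztop 0.039 rect [578.6 192.8] [88.7 60.2] 14.9
61 [282.2 199.9] 353 ztop 0.0392 rect [573.8 120.2] [86.1 96.7] 58.6
65 [316.5 197.7] 263 ztop 0.0403 rect [588.2  31.7] [45.6 76.4] 74.4
69 [348.7 198. ] 304 ztop 0.0395 rect [591.2 -49.9] [81.8 51.7] 6.3
86 [306.7 190.7] 38 ztop 0.0108 rect [610.2  60.5] [17.3 31.4] 85.0
105 [373.4 197.6] 257 ztop 0.0532 rect [ 591.6 -111.7] [62.1 85.3] 4.0
117 [329.2 194.3] 16 ztop 0.0128 rect [600.9  -2. ] [10.1 23. ] 75.3
136 [239.4 198.2] 40 ztop 0.0112 rect [576.1 235.5] [36.8 29.6] 28.2
151 [301.3 200.3] 17 ztop 0.0124 rect [581.8  75.9] [18.7 12.4] 52.7
172 [231.8 204.4] 22 ztop 0.0101 rect [566.4 255.9] [20.4 15.4] 28.0
189 [337.  207.7] 15 ztop 0.0117 rect [562.4 -24.1] [12.3 23.7] 38.4
196 [381.2 208.7] 18 ztop 0.0124 rect [ 564.3 -141.1] [24
[... 917 characters left out ...]
 ] 8.5
465 [210.5 264.2] 16 ztop 0.0103 rect [406.3 307.6] [11.6 17. ] 19.5
472 [218.4 266.9] 16 ztop 0.0112 rect [398.6 286.8] [20.2 12.5] 20.7
498 [214.4 277.1] 19 ztop 0.0102 rect [372.6 297.5] [23.3  9. ] 20.2
520 [274.  289.8] 257 ztop 0.0263 rect [342.9 139.7] [69.3 24.9] 25.9
552 [226.4 294. ] 109 ztop 0.0113 rect [326.3 266. ] [67.8 35. ] 75.5
570 [209.8 293.3] 22 ztop 0.0098 rect [330.  309.5] [29.2 11.5] 22.6
590 [215.4 295.2] 17 ztop 0.0116 rect [325.8 291.9] [17.9 11. ] 12.4
601 [342.  304.1] 706 ztop 0.0159 rect [302.5 -39.6] [ 65.6 199.6] 1.0
611 [240.9 302.4] 18 ztop 0.0107 rect [307.3 225. ] [21.8 12.9] 34.5
620 [252.1 304.7] 15 ztop 0.0111 rect [301.5 197.5] [16.6 13.1] 47.4
```

View pics/topcrop.png

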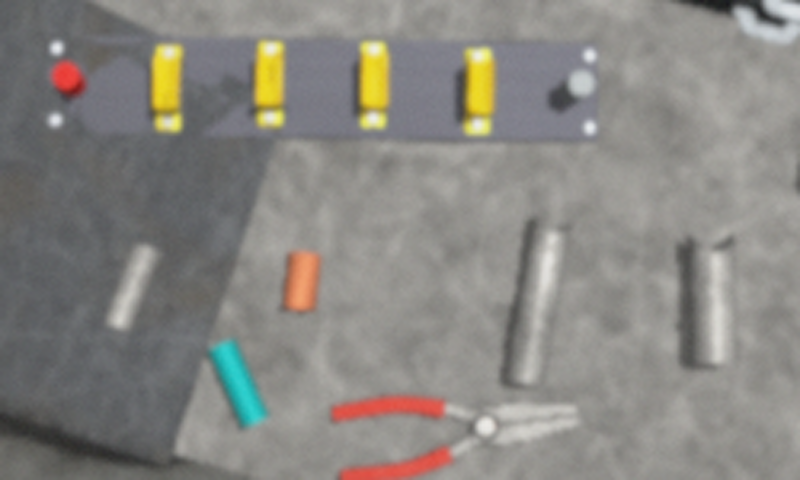

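The turquoise tube, crop (238,383), is the look-alike. The thin grey tube at crop (131,286) is tube_70. Copper is at (302,281), the long mitred one at (536,302) and the thick mitred one at (710,305). I'll refine these poses.

```bash
python3 - <<'E'
from bench import robot
import numpy as np,cv2
from h import *
z=np.load("pics/top0.npz");im,d=z["im"],z["d"];p=robot.camera_params("top")
W=cloud(d,p); hsv=cv2.cvtColor(im,cv2.COLOR_RGB2HSV)
def rect(m,name,zs):
    m=m.astype(np.uint8);n,lab,st,ce=cv2.connectedComponentsWithStats(m)
    i=1+np.argmax(st[1:,4]);v,u=np.nonzero(lab==i)
    # rays onto plane
    P=np.array([ray(a,b,zs,p)[:2] for a,b in zip(u,v)])*1000
    (c,s,a)=cv2.minAreaRect(P.astype(np.float32))
    mean=P.mean(0);w,V=np.linalg.eigh(np.cov((P-mean).T));ax=V[:,1]*np.sign(V[0,1]);
    t=(P-mean)@ax; q=(P-mean)@np.array([-ax[1],ax[0]])
    mid=mean+ax*(np.percentile(t,1)+np.percentile(t,99))/2
    print(name,len(u),"pix",u.mean().round(1),v.mean().round(1),"mean",mean.round(1),"mid",mid.round(1),"rect",np.round(c,1),np.round(s,1),"yaw",round(np.degrees(np.arctan2(ax[1],ax[0])),1),"ext",(t.max()-t.min()).round(1),(q.max()-q.min()).round(1),"cloud",(W[v,u].mean(0)*1000).round(1))
def win(u0,u1,v0,v1):
    k=np.zeros((480,640),bool);k[v0:v1,u0:u1]=1;return k
Z=W[...,2]
S=hsv[...,1];Hh=hsv[...,0]
rect(win(220,258,235,285)&(Z>.014)&(d>0),"t70",.0125)
rect(win(280,310,240,275)&(S>90)&(Hh<20),"t46",.014)
rect(win(350,385,230,295)&(Z>.014),"t138",.016)
rect(win(405,440,230,295)&(Z>.014),"t105",.019)
yel=(Hh>20)&(Hh<35)&(S>150)
for i,u in enumerate((252,284,316,349)):
    rect(win(u-13,u+14,170,225)&yel,"yel%d"%i,.0395)
    rect(win(u-13,u+14,170,225)&yel&(Z>.03),"sad%d"%i,.0395)
rect(win(208,232,180,210)&(S>150)&((Hh<8)|(Hh>172)),"red",.054)
E
```

```text
t70 243 pix 240.7 259.7 mean [419.4 229. ] mid [419.5 228.9] rect [419.5 229.2] [27.4 70.5] yaw -19.5 ext 70.2 28.0 cloud [419.1 228.   22.2]
t46 177 pix 294.0 257.5 mean [428.3  89.2] mid [428.4  89.2] rect [428.3  89.1] [44.7 26.3] yaw -5.7 ext 46.9 26.1 cloud [428.   89.2  24.4]
t138 604 pix 367.4 265.3 mean [ 412.2 -104.4] mid [ 413.2 -104.6] rect [ 414.9 -104.9] [ 31.9 136.1] yaw -9.2 ext 136.1 32.0 cloud [ 411.8 -101.5   37.3]
t105 549 pix 421.8 265.2 mean [ 415.6 -247.6] mid [ 418.8 -247.5] rect [ 418.7 -246.8] [105.8  39.7] yaw 1.9 ext 105.2 41.6 cloud [ 415.2 -242.9   38.2]
yel0 141 pix 251.4 196.3 mean [583.9 203.4] mid [583.9 203.4] rect [584.6 204.5] [52.4 20.7] yaw 1.3 ext 52.3 20.8 cloud [583.1 203.   45. ]
sad0 130 pix 251.5 196.2 mean [584.2 203.3] mid [584.6 203.3] rect [584.6 203.2] [41.9 18.2] yaw 1.2 ext 41.9 18.4 cloud [583.  202.7  47.5]
yel1 135 pix 283.5 195.2 mean [588.9 120.2] mid [589.8 120.2] rect [589.3 120.2] [52.4 18.2] yaw 0.4 ext 52.4 18.8 cloud [589.4 120.2  36.4]
sad1 129 pix 283.6 195.2 mean [588.8 120.1] mid [589.3 120.1] rect [589.3 120.2] [41.9 18.2] yaw 0.9 ext 42.1 18.5 cloud [589.1 120.1  37.5]
yel2 135 pix 316.4 195.3 mean [590.7  34.5] mid [590.8  34.5] rect [590.2  35.6] [44.7 20.8] yaw -0.5 ext 45.2 21.0 cloud [591.1  34.4  36.9]
sad2 130 pix 316.5 195.1 mean [591.3  34.4] mid [591.5  34.4] rect [591.5  34.4] [42.1 18.3] yaw 0.0 ext 42.4 19.0 cloud [591.6  34.3  37.5]
yel3 136 pix 349.4 197.3 mean [587.7 -51.6] mid [587.7 -51.6] rect [587.1 -50.5] [44.8 20.9] yaw -0.9 ext 45.4 21.4 cloud [588.1 -51.9  36.6]
sad3 132 pix 349.5 197.1 mean [588.1 -51.8] mid [588.4 -51.8] rect [588.4 -51.8] [42.2 18.3] yaw -0.2 ext 42.5 19.1 cloud [588.4 -52.   37.2]
red 65 pix 220.9 194.3 mean [585.  280.5] mid [584.7 280.2] rect [585.6 280.3] [20.8 20.5] yaw 39.5 ext 24.3 19.6 cloud [582.6 278.5  68.8]
```

```bash
cat > plan.py <<'E'
import sys,numpy as np
from bench import robot
from scipy.spatial.transform import Rotation as Ro
def go(x,y,z,yawdeg,show=True):
    o=robot.get_obs();R=Ro.from_euler("xyz",o["ee_rot"]);p=np.array(o["tool_pos"])
    T=Ro.from_euler("xyz",[np.pi,0,np.radians(yawdeg)])
    print("t",round(o["time"],2),"at",p.round(4),"rpy",np.degrees(o["ee_rot"]).round(2),"w",round(o["width"],4),"F",np.round(o["wrist_force"],1))
    print("shift tool axes (units of .1m)",(R.inv().apply(np.array([x,y,z])-p)*10).round(3),"turn",((R.inv()*T).as_rotvec()/(np.pi/2)).round(4))
    print("shift in target axes",(T.inv().apply(np.array([x,y,z])-p)*10).round(3))
if __name__=="__main__": go(*map(float,sys.argv[1:5]))
E
python3 plan.py .4284 .0892 .30 174.3
python3 -c "
from bench import robot;from scipy.spatial.transform import Rotation as Ro
p=robot.camera_params('wrist');o=robot.get_obs();C=-p['R'].T@p['t'];R=Ro.from_euler('xyz',o['ee_rot']);print(R.inv().apply(C-o['tool_pos']),R.inv().apply(p['R'][2]))"
```

```text
t 0.15 at [0.2191 0.5044 0.4038] rpy [-1.7990e+02 -1.0000e-02  1.5652e+02] w 0.0939 F [0.  0.2 0.3]
shift tool axes (units of .1m) [-3.574 -2.972  1.042] turn [-0.001  -0.0003 -0.1976]
shift in target axes [-2.495 -3.923  1.038]
[ 0.06904796 -0.00215286  0.01919026] [-2.41893522e-01 -6.56397343e-04  9.70302578e-01]
```

Call:
move_arm --increments '[[[0.8,-1,-0.83,0.3,0,0,-0.198],[0.8,-1,-0.83,0.3,0,0,-0.198],[0.8,-1,-0.83,0.3,0,0,-0.198],[0.8,-1,-0.83,0.3,0,0,-0.198],[0.8,-1,-0.83,0.3,0,0,-0.198],[0.8,-1,-0.83,0.3,0,0,-0.198]]]'

```text
time: 0.65
tool_pos: [0.2779, 0.3884, 0.3747]
ee_rot: [3.141, -0.001, 3.041]
wrist_force: [-0.8, 0.1, -0.4]
width: 0.0752
```

```bash
python3 plan.py .4284 .0892 .30 174.3
```

```text
t 0.65 at [0.2779 0.3884 0.3747] rpy [ 1.7995e+02 -3.0000e-02  1.7421e+02] w 0.0752 F [-0.8  0.1 -0.4]
shift tool axes (units of .1m) [-1.799 -2.825  0.744] turn [ 0.0006 -0.0004 -0.001 ]
shift in target axes [-1.794 -2.828  0.747]
```

Call:
move_arm --increments '[[[0.8,-0.6,-0.94,0.25,0,0,0],[0.8,-0.6,-0.94,0.25,0,0,0],[0.8,-0.6,-0.94,0.25,0,0,0],[0.8,-0.6,-0.94,0.25,0,0,0]]]'

```text
time: 0.98
tool_pos: [0.3294, 0.2871, 0.3487]
ee_rot: [-3.139, -0.0, 3.039]
wrist_force: [-0.8, 0.3, 0.7]
width: 0.0752
```

Call:
move_arm --increments '[[[0.8,-0.6,-0.94,0.25,0,0,0],[0.8,-0.6,-0.94,0.25,0,0,0],[0.8,-0.6,-0.94,0.25,0,0,0],[0.8,-0.6,-0.94,0.25,0,0,0]]]'

```text
time: 1.32
tool_pos: [0.3802, 0.1879, 0.3239]
ee_rot: [-3.14, -0.0, 3.039]
wrist_force: [-0.1, 0.3, 0.4]
width: 0.0749
```

Call:
move_arm --increments '[[[0.8,-0.6,-0.94,0.25,0,0,0],[0.8,-0.6,-0.94,0.25,0,0,0],[0.8,-0.6,-0.94,0.25,0,0,0],[0.8,-0.6,-0.94,0.25,0,0,0],[0.8,-0.6,-0.94,0.25,0,0,0],[0.8,-0.6,-0.94,0.25,0,0,0]]]'

```text
time: 1.82
tool_pos: [0.4293, 0.0918, 0.3003]
ee_rot: [3.14, 0.0, 3.044]
wrist_force: [0.2, 0.6, 0.7]
width: 0.0749
```

```bash
python3 plan.py .4284 .0892 .203 174.3; python3 - <<'E'
from bench import robot
import cv2,numpy as np
from h import *
p=robot.camera_params("wrist")
im,d=robot.snapshot("wrist");cv2.imwrite("pics/w1.png",im[:,:,::-1])
hsv=cv2.cvtColor(im,cv2.COLOR_RGB2HSV);m=((hsv[...,1]>110)&(hsv[...,0]<16)&(hsv[...,2]>90)).astype(np.uint8)
n,lab,st,ce=cv2.connectedComponentsWithStats(m);
for i in range(1,n):
  if st[i,4]>800:
    print(st[i],ce[i]);v,u=np.nonzero(lab==i)
    c=cv2.convexHull(np.stack([u,v],1).astype(np.int32))[:,0]
    P=np.array([ray(a,b,.014,p)[:2] for a,b in c])*1000
    print(cv2.minAreaRect(P.astype(np.float32)))
E
```

```text
t 1.82 at [0.4293 0.0918 0.3003] rpy [1.7991e+02 2.0000e-02 1.7441e+02] w 0.0749 F [0.2 0.6 0.7]
shift tool axes (units of .1m) [ 0.007 -0.028  0.973] turn [0.001  0.0002 0.0012]
shift in target axes [ 0.007 -0.027  0.973]
[  78    0   94   39 1622] [111.44882861  13.81812577]
((283.1416931152344, -11.443151473999023), (16.26683807373047, 51.74029541015625), 18.587421417236328)
[ 106   54  158   51 3928] [184.36990835  84.06873727]
((327.182373046875, 15.293756484985352), (18.76483726501465, 93.08340454101562), 3.346021890640259)
[ 304  201   43   80 2764] [325.9211288  235.83936324]
((430.2618103027344, 87.83867645263672), (26.631898880004883, 52.23828887939453), 85.0117416381836)
```

View pics/w1.png

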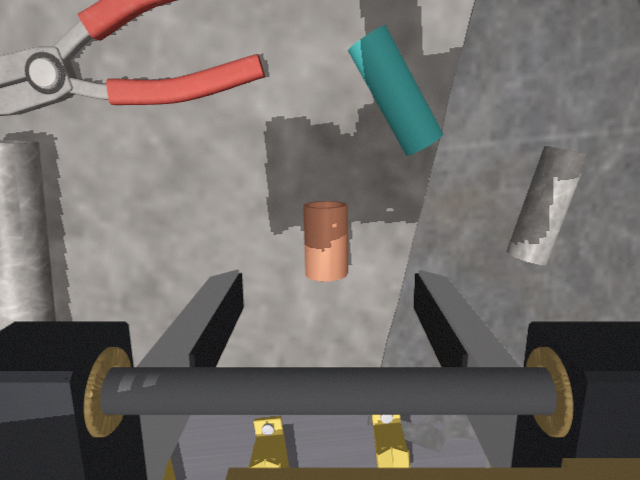

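The wrist view puts the copper tube at (326,236), centred between the fingers, and this agrees with the top view to about 2 mm. The turquoise look-alike, at (396,90), is clear of the gripper. I'll descend and grip.

Call:
move_arm --increments '[[[0.8,0,-0.03,0.4,0,0,0],[0.8,0,-0.03,0.7,0,0,0],[0.8,0,-0.03,0.9,0,0,0],[0.8,0,-0.03,0.97,0,0,0],[0.8,0,-0.03,0.97,0,0,0],[0.8,0,-0.03,0.97,0,0,0]]]'

```text
time: 2.37
tool_pos: [0.4292, 0.0882, 0.2038]
ee_rot: [3.141, 0.002, 3.044]
wrist_force: [-0.2, -0.1, 0.2]
width: 0.0752
```

Call:
move_arm --increments '[[[0,0,0,0,0,0,0],[0,0,0,0,0,0,0],[0,0,0,0,0,0,0],[0,0,0,0,0,0,0],[0,0,0,0,0,0,0],[0,0,0,0,0,0,0],[0,0,0,0,0,0,0],[0,0,0,0,0,0,0]]]'

```text
time: 3.03
tool_pos: [0.4289, 0.0872, 0.2028]
ee_rot: [3.141, 0.0, 3.043]
wrist_force: [0.1, -0.1, 1.2]
width: 0.0263
```

```bash
python3 plan.py .585 .2033 .30 180.5
```

```text
t 3.03 at [0.4289 0.0872 0.2028] rpy [1.7996e+02 2.0000e-02 1.7433e+02] w 0.0263 F [ 0.1 -0.1  1.2]
shift tool axes (units of .1m) [-1.439  1.31  -0.971] turn [ 0.0004  0.0002 -0.0686]
shift in target axes [-1.571  1.147 -0.972]
```

Call:
move_arm --increments '[[[0,0,0,-0.4,0,0,0],[0,0,0,-0.8,0,0,0],[0,0,0,-0.97,0,0,0],[0,0,0,-0.97,0,0,-0.068],[0,0,0,-0.97,0,0,-0.068],[0,0,0,-0.97,0,0,-0.068]]]'

```text
time: 3.53
tool_pos: [0.4285, 0.0871, 0.2992]
ee_rot: [-3.142, -0.001, -3.136]
wrist_force: [-0.5, 0.4, -0.6]
width: 0.0267
```

Call:
move_arm --increments '[[[0,-0.39,0.29,0,0,0,0],[0,-0.78,0.57,0,0,0,0],[0,-0.78,0.57,0,0,0,0],[0,-0.78,0.57,0,0,0,0]]]'

```text
time: 3.87
tool_pos: [0.5078, 0.1461, 0.2973]
ee_rot: [3.142, -0.003, -3.134]
wrist_force: [-0.8, 0.2, -1.3]
width: 0.0262
```

Call:
move_arm --increments '[[[0,-0.39,0.29,0,0,0,0],[0,-0.79,0.58,0,0,0,0],[0,-0.79,0.58,0,0,0,0],[0,-0.79,0.58,0,0,0,0],[0,-0.79,0.58,0,0,0,0],[0,-0.79,0.58,0,0,0,0]]]'

```text
time: 4.37
tool_pos: [0.5838, 0.2025, 0.2988]
ee_rot: [-3.141, -0.003, -3.135]
wrist_force: [-0.0, 0.0, -0.4]
width: 0.0264
```

```bash
python3 - <<'E'
from bench import robot
import cv2
for n in("wrist","side","top"):
    im,d=robot.snapshot(n);cv2.imwrite(f"pics/{n}2.png",im[:,:,::-1])
    if n=="side":cv2.imwrite("pics/side2c.png",cv2.resize(im[170:370,180:420],None,fx=3,fy=3)[:,:,::-1])
E
python3 plan.py .585 .2033 .241 180.5
```

```text
t 4.52 at [0.584  0.2025 0.2999] rpy [-1.7998e+02 -2.0000e-02 -1.7960e+02] w 0.0259 F [-1.   0.5 -0.7]
shift tool axes (units of .1m) [-0.011  0.008  0.589] turn [-0.0002 -0.0003 -0.0011]
shift in target axes [-0.01   0.008  0.589]
```

View pics/wrist2.png

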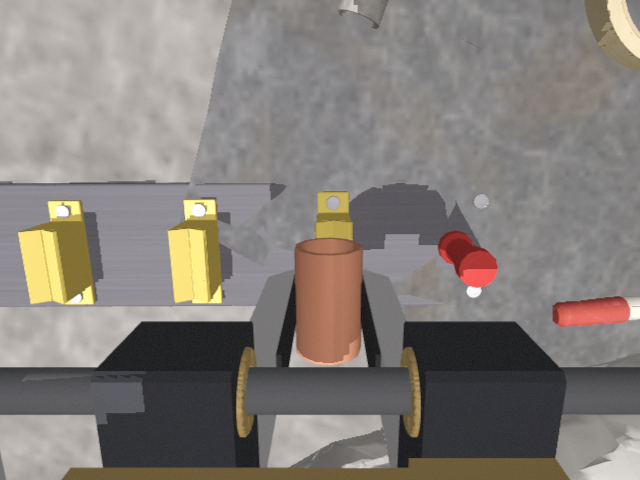

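View pics/side2c.png

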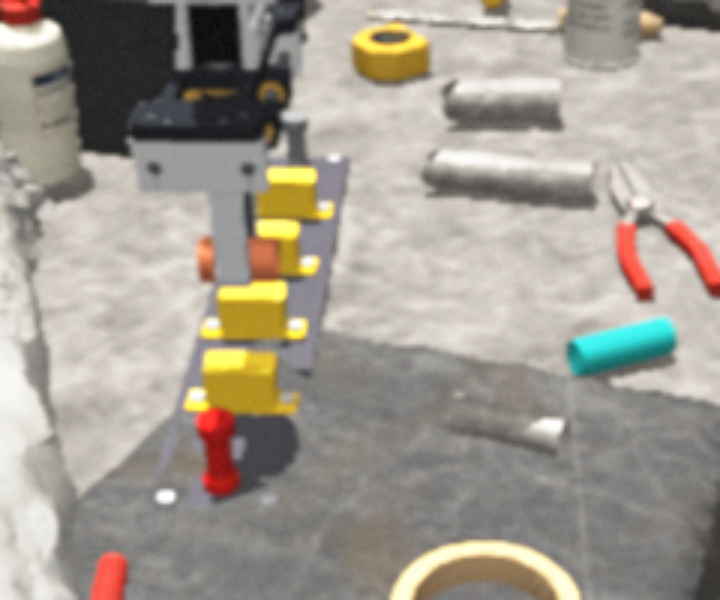

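```bash
python3 - <<'E'
from bench import robot
import cv2,numpy as np
from h import *
p=robot.camera_params("wrist");o=robot.get_obs();print(o["tool_pos"])
for n,u,v,z in [("tube near top",328,240,.125),("tube far top",328,358,.125),("tube far bot",328,358,.097),("s1 nearL",170,231,.04),("s1 farL",176,303,.04),("s2 nearL",22,233,.04),("s2 farL",30,303,.04),("flange near",334,192,.010)]:
    print(n,(ray(u,v,z,p)*1000).round(1))
z=cv2.imread("pics/wrist2.png");cv2.imwrite("pics/w2c.png",cv2.resize(z[180:370,150:420],None,fx=2.9,fy=2.9,interpolation=cv2.INTER_CUBIC))
E
```

```text
[0.58397205 0.20251218 0.29990743]
tube near top [554.8 199.9 125. ]
tube far top [603.5 200.3 125. ]
tube far bot [619.5 200.4  97. ]
s1 nearL [572.4 109.5  40. ]
s1 farL [616.6 109.5  40. ]
s2 nearL [574.2  24.5  40. ]
s2 farL [617.3  22.2  40. ]
flange near [553.6 203.5  10. ]
```

View pics/w2c.png

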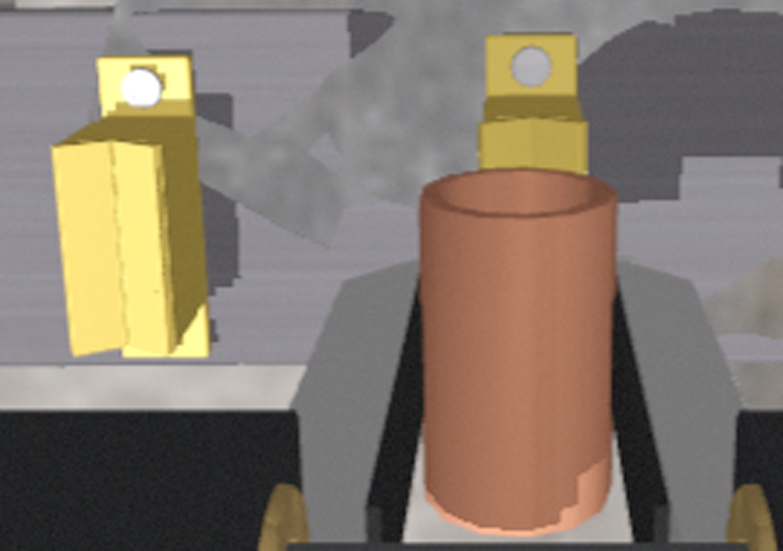

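```bash
python3 - <<'E'
from bench import robot
import cv2,numpy as np
from h import *
z=np.load("pics/side0.npz");im,d=z["im"],z["d"];p=robot.camera_params("side");W=cloud(d,p)
hsv=cv2.cvtColor(im,cv2.COLOR_RGB2HSV);m=(hsv[...,0]>20)&(hsv[...,0]<35)&(hsv[...,1]>140)
m&=(W[...,2]>.022)&(W[...,0]>.5)&(W[...,0]<.68)
n,lab,st,ce=cv2.connectedComponentsWithStats(m.astype(np.uint8))
for i in range(1,n):
  if st[i,4]>60:
    P=W[lab==i]*1000;v,u=np.nonzero(lab==i)
    # front top-face mid by leftmost/rightmost col, cast at median y-plane
    print(st[i],"cloud x 2..98%",np.percentile(P[:,0],[2,50,98]).round(1),"y",np.percentile(P[:,1],[2,98]).round(1),"z",P[:,2].max().round(1))
c=cv2.resize(im[215:315,230:310],None,fx=8,fy=6,interpolation=cv2.INTER_CUBIC);cv2.imwrite("pics/side0c.png",c[:,:,::-1])
# copper
m=(hsv[...,0]<18)&(hsv[...,1]>130)&(W[...,0]>.38)&(W[...,0]<.47)&(W[...,1]>.05)&(W[...,1]<.13)
P=W[m]*1000;v,u=np.nonzero(m);print("copper",u.min(),u.max(),v.min(),v.max(),np.percentile(P[:,0],[2,50,98]).round(1),np.percentile(P[:,1],[2,98]).round(1))
E
```

```text
[298 180  22  11 139] cloud x 2..98% [502.8 530.8 561.2] y [-374.9 -324.3] z 36.7
[266 229  19   9 141] cloud x 2..98% [568.3 589.7 610.9] y [-52.6 -37.7] z 40.6
[259 244  21  12 174] cloud x 2..98% [571.6 591.4 613.3] y [30.3 48.7] z 41.4
[253 266  22  11 212] cloud x 2..98% [570.  591.6 612. ] y [116.9 134.1] z 40.9
[248 288  25  14 303] cloud x 2..98% [564.7 586.4 607.1] y [197.8 217.7] z 40.6
copper 334 354 268 277 [408.2 430.8 449.4] [ 98.6 107.3]
```

View pics/side0c.png

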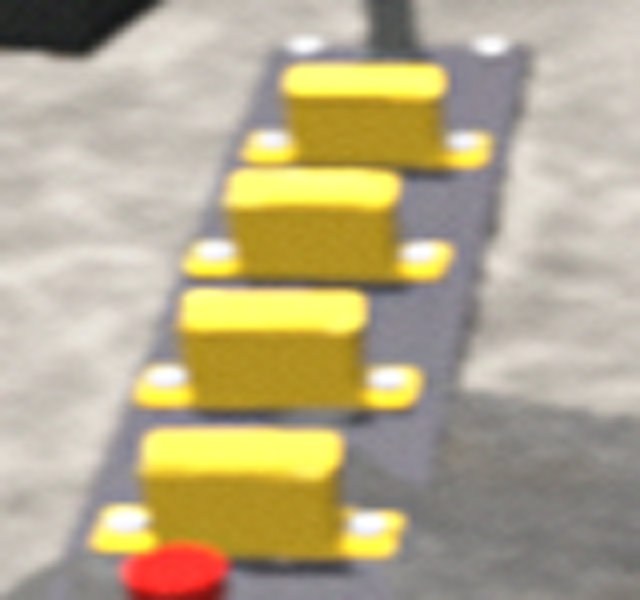

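Call:
move_arm --increments '[[[0,-0.025,0.01,0.2,0,0,0],[0,-0.025,0.01,0.4,0,0,0],[0,-0.025,0.01,0.5,0,0,0],[0,-0.025,0.01,0.54,0,0,0],[0,-0.025,0.01,0.57,0,0,0],[0,-0.025,0.01,0.59,0,0,0],[0,-0.025,0.01,0.595,0,0,0],[0,-0.025,0.01,0.595,0,0,0]]]'

```text
time: 5.18
tool_pos: [0.5876, 0.2045, 0.2412]
ee_rot: [3.141, 0.002, -3.134]
wrist_force: [0.1, -0.5, -0.3]
width: 0.0266
```

```bash
python3 plan.py .5865 .2033 .2395 180.5; python3 -c "
from bench import robot
import cv2
im,d=robot.snapshot('side');cv2.imwrite('pics/s3c.png',cv2.resize(im[220:350,220:320],None,fx=6,fy=4.5)[:,:,::-1])
im,d=robot.snapshot('wrist');cv2.imwrite('pics/w3.png',im[:,:,::-1])"
```

```text
t 5.18 at [0.5876 0.2045 0.2412] rpy [ 1.7997e+02  1.0000e-01 -1.7954e+02] w 0.0266 F [ 0.1 -0.5 -0.3]
shift tool axes (units of .1m) [ 0.012 -0.012  0.017] turn [ 0.0003  0.0011 -0.0005]
shift in target axes [ 0.011 -0.012  0.017]
```

View pics/s3c.png

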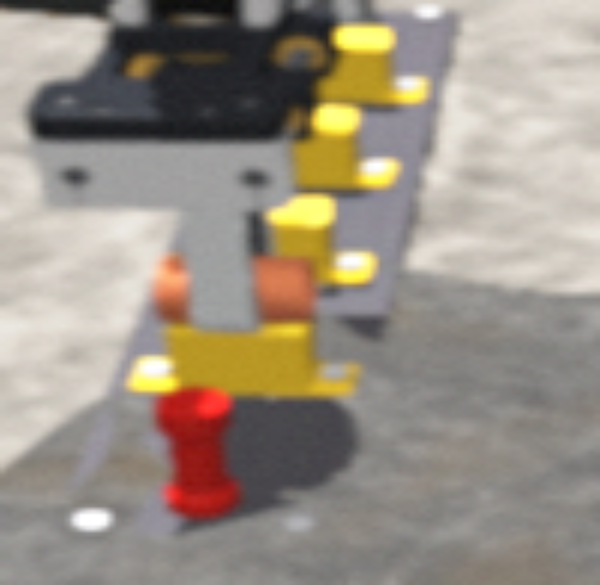

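View pics/w3.png

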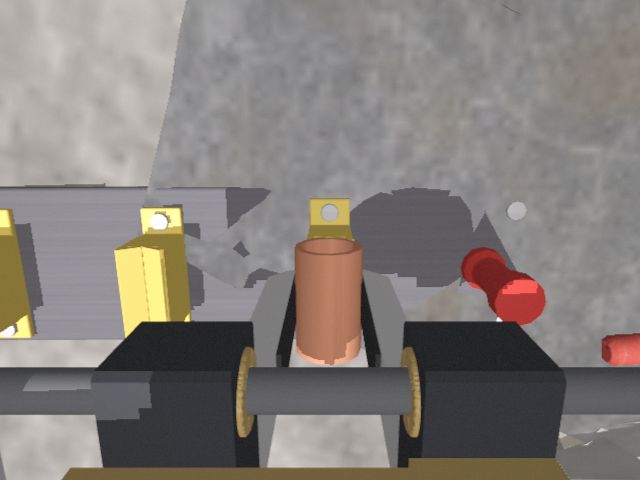

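The side view shows the tube spanning columns 155–314 over a saddle at 165–312, so it is centred to about 1 mm. I'll lower it the last 2 mm, release and rise.

Call:
move_arm --increments '[[[0,0.01,-0.01,0.01,0,0,0],[0,0.01,-0.01,0.02,0,0,0],[0,0.01,-0.01,0.02,0,0,0],[0,0.01,-0.01,0.02,0,0,0]]]'

```text
time: 5.62
tool_pos: [0.5869, 0.2038, 0.2405]
ee_rot: [3.14, 0.004, -3.133]
wrist_force: [-1.0, 0.7, 4.0]
width: 0.0263
```

Call:
move_arm --increments '[[[0.55,0,0,0,0,0,0],[0.55,0,0,0,0,0,0],[0.55,0,0,0,0,0,0],[0.55,0,0,0,0,0,0],[0.55,0,0,-0.3,0,0,0],[0.55,0,0,-0.6,0,0,0],[0.55,0,0,-0.8,0,0,0],[0.55,0,0,-0.8,0,0,0]]]'

```text
time: 6.28
tool_pos: [0.5874, 0.2036, 0.3241]
ee_rot: [3.139, 0.01, -3.134]
wrist_force: [0.5, 1.0, 0.8]
width: 0.0515
```

```bash
python3 plan.py .4195 .229 .30 160.5; python3 -c "
from bench import robot
import cv2
im,d=robot.snapshot('wrist');cv2.imwrite('pics/w4.png',im[:,:,::-1])"
```

```text
t 6.28 at [0.5874 0.2036 0.3241] rpy [ 179.87    0.57 -179.54] w 0.0515 F [0.5 1.  0.8]
shift tool axes (units of .1m) [1.679 0.267 0.225] turn [0.0026 0.006  0.2218]
shift in target axes [ 1.668 -0.321  0.241]
```

View pics/w4.png

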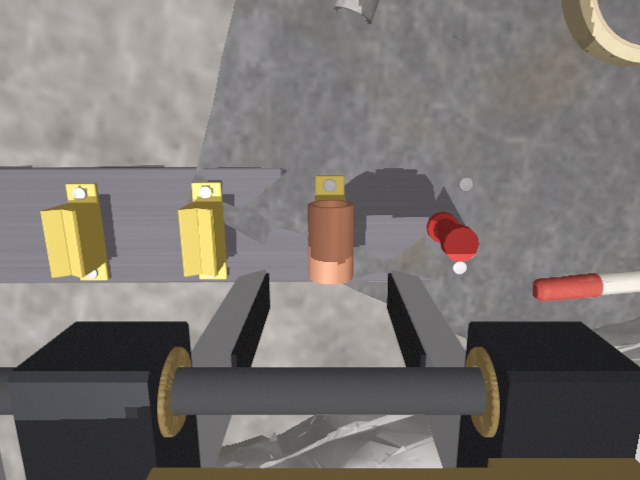

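The copper tube lies in the saddle next to the red post, at (330,242). Next is tube_70.

Call:
move_arm --increments '[[[0.8,0.4,0.07,0.06,0,0,0],[0.8,0.85,0.13,0.12,0,0,0],[0.8,0.85,0.13,0.12,0,0,0],[0.8,0.85,0.13,0.12,0,0,0]]]'

```text
time: 6.67
tool_pos: [0.4984, 0.2158, 0.3024]
ee_rot: [-3.14, -0.007, -3.132]
wrist_force: [0.2, 0.1, 0.2]
width: 0.0738
```

Call:
move_arm --increments '[[[0.8,0.4,0.07,0.06,0,0,0.07],[0.8,0.83,0.13,0.12,0,0,0.15],[0.8,0.83,0.13,0.12,0,0,0.22],[0.8,0.83,0.13,0.12,0,0,0.22],[0.8,0.83,0.13,0.12,0,0,0.22],[0.8,0.83,0.13,0.12,0,0,0.22]]]'

```text
time: 7.17
tool_pos: [0.4199, 0.2281, 0.2951]
ee_rot: [3.14, 0.002, 2.806]
wrist_force: [0.8, 0.3, 0.4]
width: 0.0751
```

```bash
python3 plan.py .4195 .229 .203 160.5; python3 -c "
from bench import robot
import cv2
from h import *
p=robot.camera_params('wrist')
im,d=robot.snapshot('wrist');cv2.imwrite('pics/w5.png',im[:,:,::-1]);np.savez('pics/w5.npz',d=d,R=p['R'],t=p['t'],mtx=p['mtx'])
W=cloud(d,p);m=((W[...,2]>.012)&(W[...,2]<.04)&(d>0));m[:130]=0;m[320:]=0
n,lab,st,ce=cv2.connectedComponentsWithStats(m.astype(np.uint8))
for i in range(1,n):
  if st[i,4]>500:
    P=W[lab==i]*1000; print(st[i],P[:,2].max(),cv2.minAreaRect(P[:,:2].astype(np.float32)))
"
```

```text
t 7.17 at [0.4199 0.2281 0.2951] rpy [1.7991e+02 1.3000e-01 1.6075e+02] w 0.0751 F [0.8 0.3 0.4]
shift tool axes (units of .1m) [0.009 0.005 0.921] turn [0.001  0.0015 0.0028]
shift in target axes [0.007 0.007 0.921]
[  87  130  121   97 4942] 27.933168596689825 ((343.8902893066406, 139.08311462402344), (70.38872528076172, 24.72223663330078), 25.972017288208008)
[ 517  130  123  124 4734] 27.544992788989028 ((444.9794921875, 372.3879089355469), (92.5428466796875, 49.753662109375), 30.873580932617188)
[ 311  185   41  116 4447] 27.846194689077297 ((420.8377685546875, 227.5970916748047), (24.988155364990234, 70.43514251708984), 70.43133544921875)
```

View pics/w5.png

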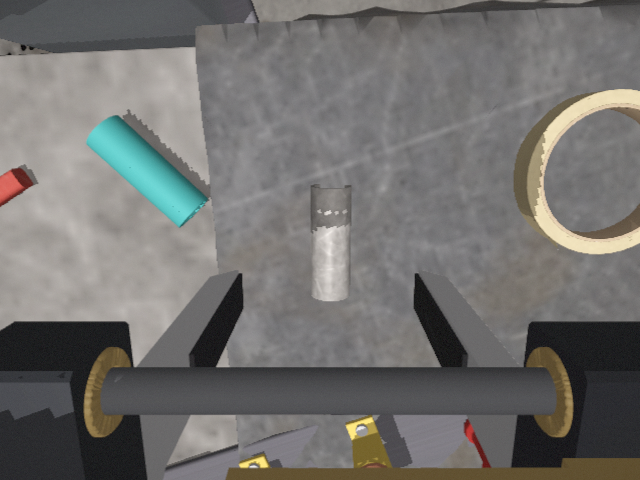

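The thin grey tube, at (331,242), is centred between the fingers, and the turquoise look-alike is off to the left at (148,170). I'll descend and grip.

Call:
move_arm --increments '[[[0.8,0,0,0.4,0,0,0],[0.8,0,0,0.7,0,0,0],[0.8,0,0,0.87,0,0,0],[0.8,0,0,0.92,0,0,0],[0.8,0,0,0.92,0,0,0],[0.8,0,0,0.92,0,0,0]]]'

```text
time: 7.72
tool_pos: [0.4195, 0.2282, 0.2031]
ee_rot: [3.14, 0.002, 2.804]
wrist_force: [0.4, 0.6, -0.4]
width: 0.0754
```

Call:
move_arm --increments '[[[0,0,0,0,0,0,0],[0,0,0,0,0,0,0],[0,0,0,0,0,0,0],[0,0,0,0,0,0,0],[0,0,0,0,0,0,0],[0,0,0,0,0,0,0],[0,0,0,0,0,0,0],[0,0,0,0,0,0,0]]]'

```text
time: 8.38
tool_pos: [0.4183, 0.2283, 0.2024]
ee_rot: [3.14, 0.0, 2.804]
wrist_force: [-0.2, 1.9, 0.7]
width: 0.0254
```

```bash
python3 plan.py .591 .1201 .31 180.5
```

```text
t 8.38 at [0.4183 0.2283 0.2024] rpy [1.7992e+02 2.0000e-02 1.6066e+02] w 0.0254 F [-0.2  1.9  0.7]
shift tool axes (units of .1m) [-1.988 -0.448 -1.076] turn [ 0.0008  0.0003 -0.2204]
shift in target axes [-1.718 -1.097 -1.076]
```

Call:
move_arm --increments '[[[0,0,0,-0.4,0,0,0],[0,0,0,-0.8,0,0,0],[0,0,0,-1,0,0,-0.07],[0,0,0,-1,0,0,-0.15],[0,0,0,-1,0,0,-0.22],[0,0,0,-1,0,0,-0.22],[0,0,0,-1,0,0,-0.22]]]'

```text
time: 8.97
tool_pos: [0.4179, 0.228, 0.3017]
ee_rot: [-3.141, -0.001, -3.136]
wrist_force: [0.6, -0.3, -1.7]
width: 0.0242
```

Call:
move_arm --increments '[[[0,-0.4,-0.26,0,0,0,0],[0,-0.8,-0.52,0,0,0,0],[0,-0.86,-0.55,0,0,0,0],[0,-0.86,-0.55,0,0,0,0]]]'

```text
time: 9.3
tool_pos: [0.5072, 0.1716, 0.3011]
ee_rot: [-3.14, 0.0, -3.14]
wrist_force: [-0.2, -0.3, -1.3]
width: 0.0242
```

Call:
move_arm --increments '[[[0,-0.4,-0.26,0,0,0,0],[0,-0.8,-0.52,0,0,0,0],[0,-0.85,-0.54,0,0,0,0],[0,-0.85,-0.54,0,0,0,0],[0,-0.85,-0.54,0,0,0,0],[0,-0.85,-0.54,0,0,0,0]]]'

```text
time: 9.8
tool_pos: [0.589, 0.1213, 0.3014]
ee_rot: [3.141, -0.003, -3.134]
wrist_force: [0.1, 0.4, -1.6]
width: 0.024
```

```bash
cat > look.py <<'E'
import sys,cv2
from bench import robot
from h import *
tag=sys.argv[1]
p=robot.camera_params('wrist');o=robot.get_obs();T=np.array(o["tool_pos"])*1000
im,d=robot.snapshot('wrist');cv2.imwrite(f'pics/w{tag}.png',im[:,:,::-1])
W=cloud(d,p)*1000
ims,ds=robot.snapshot('side');cv2.imwrite(f'pics/s{tag}.png',cv2.resize(ims[190:350,220:320],None,fx=7,fy=3.6)[:,:,::-1])
# held tube: points above z 70 within +-8mm of TCP y, in window below camera
m=(d>0)&(abs(W[...,1]-T[1])<8)&(abs(W[...,0]-T[0])<90)&(W[...,2]>T[2]-190)&(W[...,2]<T[2]-155)
P=W[m]
if len(P):print("held x",np.percentile(P[:,0],[1,99]).round(1),"mid",np.percentile(P[:,0],[1,99]).mean().round(1),"ztop",np.percentile(P[:,2],95).round(1),"TCP",T.round(1))
hsv=cv2.cvtColor(im,cv2.COLOR_RGB2HSV)
m=((hsv[...,0]>20)&(hsv[...,0]<35)&(hsv[...,1]>90)&(W[...,2]>33)&(W[...,2]<46)&(d>0)).astype(np.uint8)
n,lab,st,ce=cv2.connectedComponentsWithStats(m)
for i in range(1,n):
  if st[i,4]>300:
    Q=W[lab==i];r=cv2.minAreaRect(Q[:,:2].astype(np.float32));print("yellow",st[i],np.round(r[0],1),np.round(r[1],1),round(r[2],1),"z",Q[:,2].max().round(1))
E
python3 look.py 6; python3 plan.py .591 .1201 .239 180.5
```

```text
held x [555.5 613. ] mid 584.2 ztop 125.3 TCP [589.  121.3 301.4]
yellow [   9  213   54   76 3081] [590.9 -53.1] [44.5 22.4] 1.1 z 42.5
yellow [ 161  220   44   75 2778] [594.   33.1] [44.5 22.3] 0.7 z 42.2
t 9.9 at [0.5889 0.1215 0.302 ] rpy [ 1.7998e+02 -6.0000e-02 -1.7948e+02] w 0.0243 F [ 0.7  0.3 -0.4]
shift tool axes (units of .1m) [-0.022 -0.015  0.63 ] turn [ 0.0003 -0.0007  0.0002]
shift in target axes [-0.021 -0.014  0.63 ]
```

View pics/w6.png

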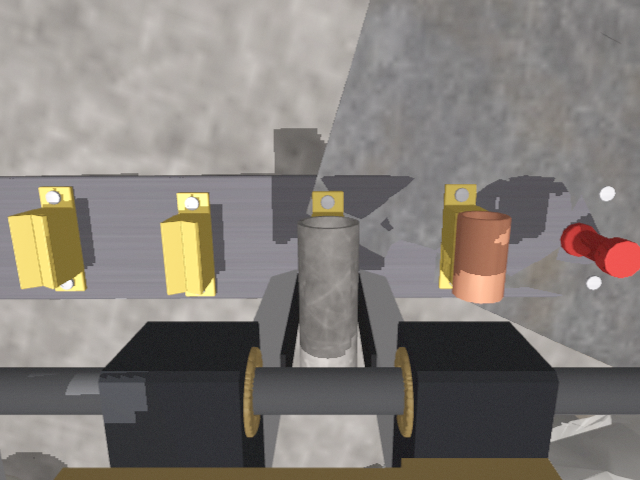

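Call:
move_arm --increments '[[[0,-0.005,-0.015,0.2,0,0,0],[0,-0.005,-0.015,0.4,0,0,0],[0,-0.005,-0.015,0.5,0,0,0],[0,-0.005,-0.015,0.56,0,0,0],[0,-0.005,-0.015,0.6,0,0,0],[0,-0.005,-0.015,0.61,0,0,0],[0,-0.005,-0.015,0.61,0,0,0],[0,-0.005,-0.015,0.61,0,0,0]]]'

```text
time: 10.57
tool_pos: [0.5909, 0.1191, 0.2423]
ee_rot: [3.141, 0.002, -3.134]
wrist_force: [0.1, 0.4, -1.6]
width: 0.0243
```

```bash
python3 look.py 7; python3 plan.py .5895 .1201 .2388 180.5
```

```text
held x [558.2 615.6] mid 586.9 ztop 66.2 TCP [590.9 119.1 242.3]
yellow [489 228  25  93 649] [586.6 192.8] [ 7.9 44.5] 82.3 z 41.3
yellow [ 115  240   61   97 4277] [594.   33.4] [44.5 22.3] 0.6 z 42.7
t 10.67 at [0.5909 0.119  0.2423] rpy [ 1.7999e+02  1.1000e-01 -1.7954e+02] w 0.0241 F [ 0.9 -0.6 -1.2]
shift tool axes (units of .1m) [0.014 0.012 0.035] turn [ 0.0001  0.0012 -0.0005]
shift in target axes [0.014 0.012 0.035]
```

View pics/s7.png

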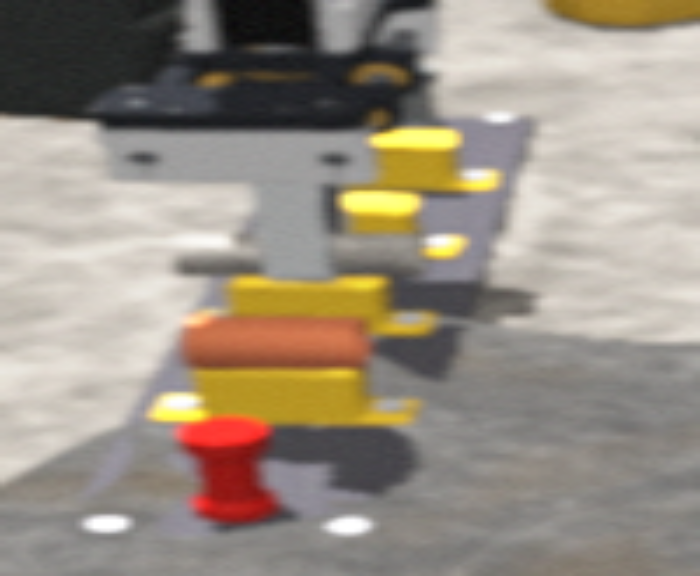

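The side view shows the tube about 3 mm too far in +x (tube centre column 298, saddle 310). I'll shift it 2.2 mm toward −x while lowering.

Call:
move_arm --increments '[[[0,0.022,0.012,0,0,0,0],[0,0.022,0.012,0.02,0,0,0],[0,0.022,0.012,0.03,0,0,0],[0,0.022,0.012,0.035,0,0,0],[0,0.022,0.012,0.035,0,0,0]]]'

```text
time: 11.08
tool_pos: [0.5884, 0.1203, 0.2392]
ee_rot: [3.141, 0.001, -3.133]
wrist_force: [-2.5, 0.2, 5.6]
width: 0.0241
```

Call:
move_arm --increments '[[[0.5,0,0,0,0,0,0],[0.5,0,0,0,0,0,0],[0.5,0,0,0,0,0,0],[0.5,0,0,0,0,0,0],[0.5,0,0,-0.3,0,0,0],[0.5,0,0,-0.6,0,0,0],[0.5,0,0,-0.8,0,0,0],[0.5,0,0,-0.8,0,0,0]]]'

```text
time: 11.75
tool_pos: [0.5895, 0.1202, 0.3236]
ee_rot: [3.141, 0.01, -3.134]
wrist_force: [1.2, 0.4, 2.0]
width: 0.0471
```

```bash
python3 look.py 8; python3 plan.py .4187 -.247 .31 181.9
```

```text
yellow [  34  200   49   70 2613] [590.8 -52.9] [21.8 44.5] 89.8 z 42.6
yellow [ 175  206   41   70 2382] [593.8  33.3] [44.5 22. ] 0.4 z 42.9
t 11.85 at [0.5885 0.1201 0.3182] rpy [ 1.7999e+02  1.0000e-01 -1.7955e+02] w 0.0468 F [-0.3  0.8  0.5]
shift tool axes (units of .1m) [ 1.727 -3.657  0.078] turn [ 0.0001  0.0011 -0.0161]
shift in target axes [ 1.819 -3.612  0.082]
```

View pics/s8.png

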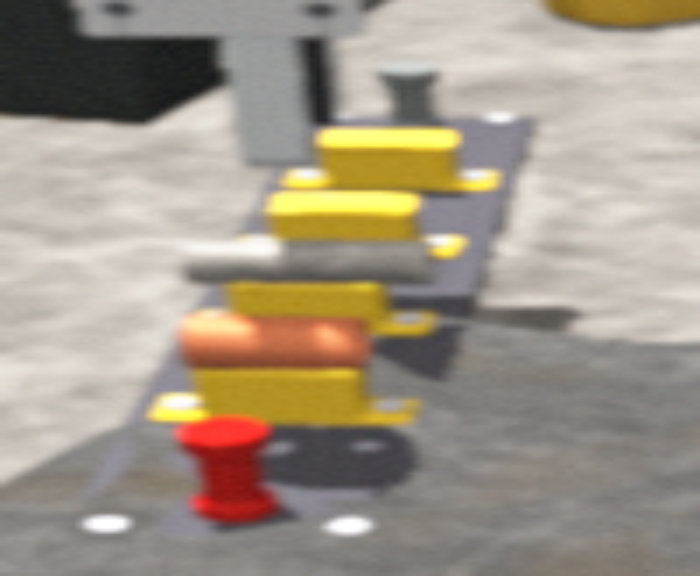

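View pics/w8.png

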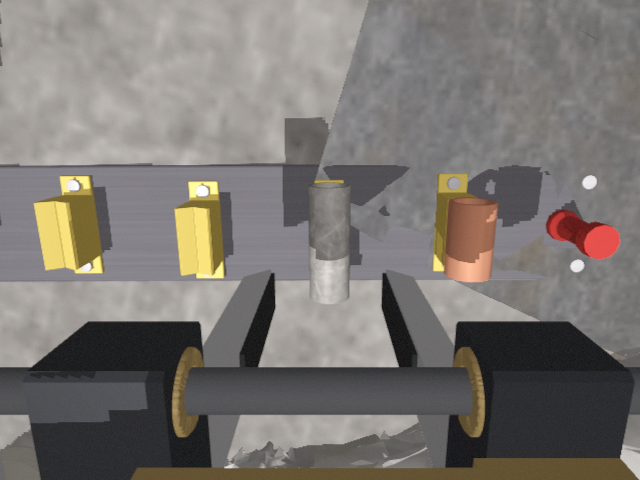

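tube_70 is centred in saddle 2 (columns 183–433, centre 308, saddle centre 309). Next is the thick tube_105.

Call:
move_arm --increments '[[[0.9,0.2,-0.4,0,0,0,-0.016],[0.9,0.43,-0.8,0,0,0,-0.016],[0.9,0.43,-0.91,0,0,0,-0.016],[0.9,0.43,-0.91,0,0,0,-0.016]]]'

```text
time: 12.18
tool_pos: [0.5445, 0.0259, 0.3149]
ee_rot: [-3.141, -0.005, -3.113]
wrist_force: [-0.1, 0.3, 0.2]
width: 0.0702
```

Call:
move_arm --increments '[[[0.9,0.23,-0.4,0,0,0,0],[0.9,0.46,-0.8,0,0,0,0],[0.9,0.46,-0.9,0,0,0,0],[0.9,0.46,-0.9,0,0,0,0]]]'

```text
time: 12.52
tool_pos: [0.5022, -0.0647, 0.3158]
ee_rot: [3.142, -0.003, -3.112]
wrist_force: [-0.2, -0.3, -0.2]
width: 0.0848
```

Call:
move_arm --increments '[[[0.9,0.23,-0.4,0,0,0,0],[0.9,0.46,-0.8,0,0,0,0],[0.9,0.46,-0.9,0,0,0,0],[0.9,0.46,-0.9,0,0,0,0]]]'

```text
time: 12.85
tool_pos: [0.4598, -0.1557, 0.3164]
ee_rot: [3.141, -0.002, -3.112]
wrist_force: [0.0, 0.0, 0.4]
width: 0.0846
```

Call:
move_arm --increments '[[[0.9,0.23,-0.4,0,0,0,0],[0.9,0.46,-0.8,0,0,0,0],[0.9,0.46,-0.9,0,0,0,0],[0.9,0.46,-0.9,0,0,0,0],[0.9,0.46,-0.9,0,0,0,0],[0.9,0.46,-0.9,0,0,0,0]]]'

```text
time: 13.35
tool_pos: [0.4181, -0.2442, 0.317]
ee_rot: [3.139, -0.0, -3.107]
wrist_force: [0.4, 0.4, -0.6]
width: 0.0844
```

```bash
cat > tl.py <<'E'
import sys,cv2
from bench import robot
from h import *
p=robot.camera_params('wrist')
im,d=robot.snapshot('wrist');cv2.imwrite(f'pics/w{sys.argv[1]}.png',im[:,:,::-1])
W=cloud(d,p);m=((W[...,2]>.009)&(W[...,2]<.05)&(d>0));m[:40]=0;m[340:]=0
n,lab,st,ce=cv2.connectedComponentsWithStats(m.astype(np.uint8))
for i in range(1,n):
  if st[i,4]>500:
    P=W[lab==i]*1000; r=cv2.minAreaRect(P[:,:2].astype(np.float32));print(st[i],"z",P[:,2].max().round(1),np.round(r[0],1),np.round(r[1],1),round(r[2],1))
E
python3 tl.py 9; python3 plan.py .4187 -.247 .203 181.9
```

```text
[  73   40   81   97 3027] z 50.0 [ 334.8 -374.9] [22.7 68.9] 60.5
[ 497   54  143   59 6113] z 17.2 [318.1 -97.3] [31.8 89.5] 10.4
[  489   133   110   206 10467] z 34.9 [ 416.7 -107.6] [ 31.6 137.9] 81.5
[ 294  161   60  156 8439] z 41.4 [ 421.9 -248.7] [104.9  38.2] 2.1
t 13.4 at [ 0.4181 -0.244   0.3171] rpy [ 179.9    -0.   -177.97] w 0.0846 F [ 0.6 -0.7 -0.2]
shift tool axes (units of .1m) [-0.005 -0.032  1.141] turn [ 0.0011 -0.      0.0015]
shift in target axes [-0.005 -0.03   1.141]
```

View pics/w9.png

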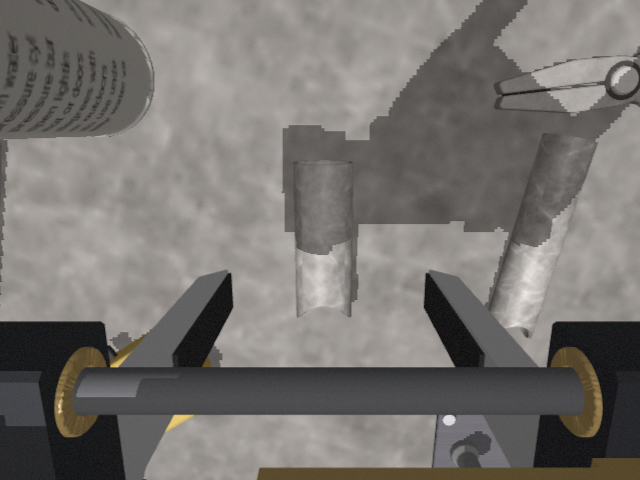

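Call:
move_arm --increments '[[[0.9,-0.02,-0.035,0.4,0,0,0],[0.9,-0.02,-0.035,0.8,0,0,0],[0.9,-0.02,-0.035,0.8,0,0,0],[0.9,-0.02,-0.035,0.8,0,0,0]]]'

```text
time: 13.73
tool_pos: [0.4189, -0.2472, 0.2355]
ee_rot: [3.137, -0.005, -3.107]
wrist_force: [0.6, -0.3, 1.0]
width: 0.0846
```

Call:
move_arm --increments '[[[0.9,0,0,0.2,0,0,0],[0.9,0,0,0.3,0,0,0],[0.9,0,0,0.33,0,0,0],[0.9,0,0,0.33,0,0,0],[0.9,0,0,0.33,0,0,0]]]'

```text
time: 14.15
tool_pos: [0.4198, -0.2493, 0.2061]
ee_rot: [-3.14, 0.002, -3.108]
wrist_force: [0.0, 0.3, -0.1]
width: 0.0843
```

```bash
python3 plan.py .420 -.2478 .203 181.9
```

```text
t 14.15 at [ 0.4198 -0.2493  0.2061] rpy [-1.7993e+02  1.0000e-01 -1.7809e+02] w 0.0843 F [ 0.   0.3 -0.1]
shift tool axes (units of .1m) [-0.002  0.015  0.031] turn [-0.0008  0.0011  0.0002]
shift in target axes [-0.002  0.015  0.031]
```

Position is good, so I'll grip.

Call:
move_arm --increments '[[[0,0,0.01,0.02,0,0,0],[0,0,0.01,0.02,0,0,0],[0,0,0.01,0.02,0,0,0],[0,0,0.01,0.02,0,0,0],[0,0,0.01,0.02,0,0,0],[0,0,0.01,0.02,0,0,0],[0,0,0.01,0.02,0,0,0],[0,0,0.01,0.02,0,0,0]]]'

```text
time: 14.82
tool_pos: [0.4192, -0.2479, 0.2027]
ee_rot: [3.141, 0.0, -3.108]
wrist_force: [-0.9, 0.9, 0.7]
width: 0.0374
```

```bash
python3 plan.py .592 .0343 .32 180
```

```text
t 14.82 at [ 0.4192 -0.2479  0.2027] rpy [ 179.95    0.   -178.1 ] w 0.0374 F [-0.9  0.9  0.7]
shift tool axes (units of .1m) [-1.821  2.764 -1.171] turn [0.0005 0.     0.0211]
shift in target axes [-1.728  2.822 -1.173]
```

Call:
move_arm --increments '[[[0,0,0,-0.35,0,0,0],[0,0,0,-0.7,0,0,0],[0,0,0,-1,0,0,0.021],[0,0,0,-1,0,0,0.021],[0,0,0,-1,0,0,0.021]]]'

```text
time: 15.23
tool_pos: [0.4196, -0.2484, 0.3045]
ee_rot: [-3.139, 0.003, -3.141]
wrist_force: [-0.1, 0.6, -0.1]
width: 0.0373
```

Call:
move_arm --increments '[[[0,-0.2,0.33,-0.06,0,0,0],[0,-0.4,0.66,-0.06,0,0,0],[0,-0.57,0.94,-0.06,0,0,0],[0,-0.57,0.94,-0.06,0,0,0]]]'

```text
time: 15.57
tool_pos: [0.4774, -0.1499, 0.3059]
ee_rot: [3.136, -0.003, -3.136]
wrist_force: [-0.6, 0.6, -1.4]
width: 0.0371
```

Call:
move_arm --increments '[[[0,-0.2,0.33,-0.06,0,0,0],[0,-0.4,0.66,-0.06,0,0,0],[0,-0.57,0.94,-0.06,0,0,0],[0,-0.57,0.94,-0.06,0,0,0]]]'

```text
time: 15.9
tool_pos: [0.5344, -0.0562, 0.312]
ee_rot: [3.138, -0.003, -3.136]
wrist_force: [-0.2, -0.2, -0.8]
width: 0.0374
```

Call:
move_arm --increments '[[[0,-0.2,0.33,0,0,0,0],[0,-0.4,0.66,0,0,0,0],[0,-0.57,0.94,0,0,0,0],[0,-0.57,0.94,0,0,0,0],[0,-0.57,0.94,0,0,0,0],[0,-0.57,0.94,0,0,0,0]]]'

```text
time: 16.4
tool_pos: [0.5895, 0.033, 0.3126]
ee_rot: [-3.141, -0.004, -3.142]
wrist_force: [-0.2, 0.2, -1.3]
width: 0.0372
```

```bash
python3 look.py 10; python3 plan.py .592 .0343 .2401 180
```

```text
held x [539.7 630. ] mid 584.8 ztop 149.6 TCP [589.5  33.  312.6]
yellow [586 206  20  73 619] [586.8 192.9] [ 7.6 44.5] 84.5 z 42.3
yellow [ 170  212   43   72 2563] [590.8 -53.4] [44.4 22.1] 0.3 z 42.5
t 16.5 at [0.5895 0.0325 0.3137] rpy [-1.7997e+02 -1.2000e-01  1.7991e+02] w 0.0376 F [-0.8  0.1 -1.5]
shift tool axes (units of .1m) [-0.026  0.019  0.736] turn [-0.0003 -0.0013 -0.0009]
shift in target axes [-0.025  0.018  0.736]
```

View pics/w10.png

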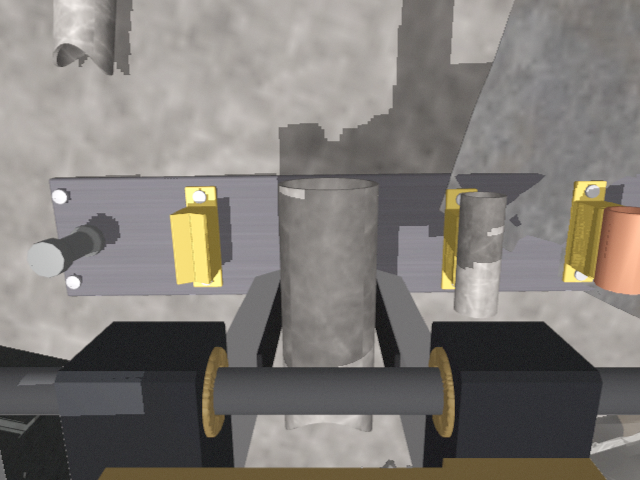

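Call:
move_arm --increments '[[[0,-0.005,0.013,0.2,0,0,0],[0,-0.005,0.013,0.4,0,0,0],[0,-0.005,0.013,0.58,0,0,0],[0,-0.005,0.013,0.65,0,0,0],[0,-0.005,0.013,0.69,0,0,0],[0,-0.005,0.013,0.71,0,0,0],[0,-0.005,0.013,0.71,0,0,0],[0,-0.005,0.013,0.71,0,0,0]]]'

```text
time: 17.17
tool_pos: [0.591, 0.035, 0.245]
ee_rot: [-3.142, 0.002, 3.141]
wrist_force: [0.6, -0.7, -1.1]
width: 0.0372
```

```bash
python3 look.py 11; python3 plan.py .5906 .034 .2401 180
```

```text
held x [542.2 632.3] mid 587.3 ztop 81.8 TCP [591.  35. 245.]
yellow [ 111  233   60   88 4363] [590.1 -53.5] [22.3 43.4] 89.6 z 42.1
yellow [487 237  14  84 571] [590.9 108.6] [ 4.  41.4] 87.4 z 41.4
t 17.27 at [0.5911 0.0352 0.2451] rpy [ 1.8000e+02  1.5000e-01 -1.7999e+02] w 0.0374 F [-0.4 -0.6 -1.5]
shift tool axes (units of .1m) [ 0.005 -0.012  0.05 ] turn [0.     0.0016 0.0001]
shift in target axes [ 0.005 -0.012  0.05 ]
```

View pics/s11.png

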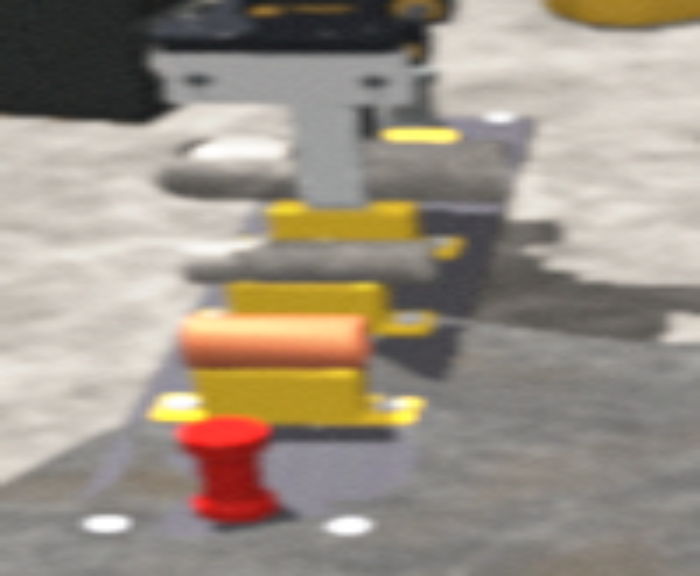

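The side view puts the tube centre at 335 and the saddle at 343, about 2.3 mm too far in +x. I'll correct by 2 mm and lower.

Call:
move_arm --increments '[[[0,0.02,-0.01,0,0,0,0],[0,0.02,-0.01,0.02,0,0,0],[0,0.02,-0.01,0.035,0,0,0],[0,0.02,-0.01,0.045,0,0,0],[0,0.02,-0.01,0.05,0,0,0],[0,0.02,-0.01,0.05,0,0,0]]]'

```text
time: 17.77
tool_pos: [0.5887, 0.0343, 0.2404]
ee_rot: [3.142, 0.001, -3.141]
wrist_force: [-1.6, 0.2, 6.4]
width: 0.037
```

Call:
move_arm --increments '[[[0.6,0,0,0,0,0,0],[0.6,0,0,0,0,0,0],[0.6,0,0,0,0,0,0],[0.6,0,0,0,0,0,0],[0.6,0,0,-0.3,0,0,0],[0.6,0,0,-0.6,0,0,0],[0.6,0,0,-0.8,0,0,0],[0.6,0,0,-0.8,0,0,0]]]'

```text
time: 18.43
tool_pos: [0.5898, 0.0342, 0.3245]
ee_rot: [-3.141, 0.011, -3.141]
wrist_force: [0.8, -0.9, 1.1]
width: 0.0566
```

```bash
python3 look.py 12; python3 plan.py .4155 -.106 .31 171.2
```

```text
yellow [574 196  19  70 534] [586.8 192.9] [ 7.4 44.1] 84.2 z 42.4
yellow [ 174  201   42   70 2364] [591.1 -53.6] [44.8 22.2] 0.9 z 42.2
t 18.53 at [0.5888 0.0342 0.3192] rpy [-1.8000e+02  1.0000e-01 -1.7999e+02] w 0.0564 F [-0.1 -0.1 -0.4]
shift tool axes (units of .1m) [ 1.733 -1.402  0.088] turn [0.0001 0.0011 0.0979]
shift in target axes [ 1.498 -1.651  0.092]
```

View pics/s12.png

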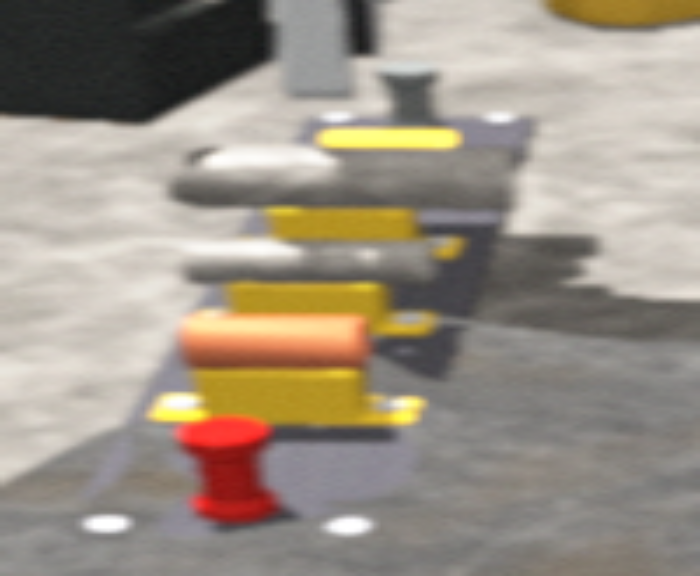

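View pics/w12.png

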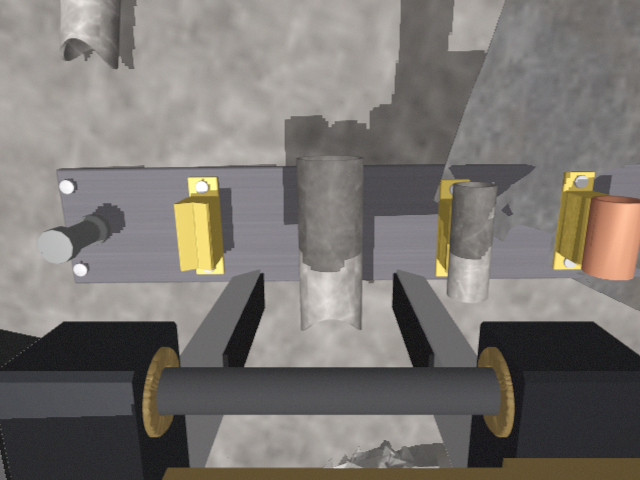

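tube_105 is centred (169–518, centre 343.5, saddle 343). Last is tube_138.

Call:
move_arm --increments '[[[0.9,0.33,-0.27,0,0,0,0],[0.9,0.66,-0.54,0,0,0,0],[0.9,0.87,-0.7,0,0,0,0],[0.9,0.87,-0.7,0,0,0,0]]]'

```text
time: 18.87
tool_pos: [0.4981, -0.0377, 0.3155]
ee_rot: [-3.141, -0.008, 3.138]
wrist_force: [0.2, -0.1, -0.3]
width: 0.0798
```

Call:
move_arm --increments '[[[0.9,0.33,-0.27,0,0,0,0.05],[0.9,0.66,-0.54,0,0,0,0.1],[0.9,0.87,-0.7,0.08,0,0,0.1],[0.9,0.87,-0.7,0.08,0,0,0.1],[0.9,0.87,-0.7,0.08,0,0,0.1],[0.9,0.87,-0.7,0.08,0,0,0.1]]]'

```text
time: 19.37
tool_pos: [0.4151, -0.1055, 0.3098]
ee_rot: [3.14, -0.001, 2.985]
wrist_force: [1.3, -0.7, 0.3]
width: 0.0844
```

```bash
python3 tl.py 13; python3 plan.py .4155 -.106 .203 171
```

```text
[  248    40   336    77 10654] z 17.8 [317.4 -40.3] [203.7  35.8] 88.5
[ 306  133   52  206 9840] z 35.3 [ 416.6 -105.8] [ 32.  136.1] 80.8
t 19.42 at [ 0.4154 -0.1053  0.3102] rpy [ 1.7995e+02 -2.0000e-02  1.7106e+02] w 0.0849 F [ 0.1 -0.6  0.2]
shift tool axes (units of .1m) [-0.002 -0.008  1.072] turn [ 0.0006 -0.0003  0.0007]
shift in target axes [-0.002 -0.007  1.072]
```

View pics/w13.png

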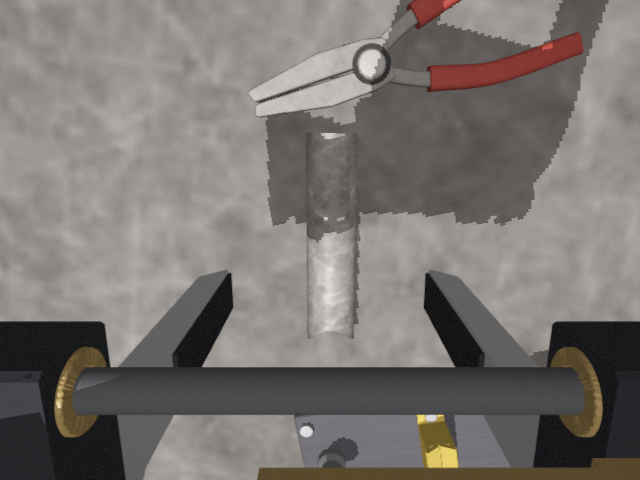

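The tube, at (331,235), is centred and aligned between the fingers, with its near end just short of the pliers' tips and not touching them. I'll descend and grip.

Call:
move_arm --increments '[[[0.9,0,-0.005,0.4,0,0,0],[0.9,0,-0.005,0.75,0,0,0],[0.9,0,-0.005,0.75,0,0,0],[0.9,0,-0.005,0.75,0,0,0]]]'

```text
time: 19.75
tool_pos: [0.4146, -0.1054, 0.2341]
ee_rot: [3.14, -0.005, 2.986]
wrist_force: [0.1, 0.0, -0.3]
width: 0.0844
```

Call:
move_arm --increments '[[[0.9,0,0,0.2,0,0,0],[0.9,0,0,0.29,0,0,0],[0.9,0,0,0.32,0,0,0],[0.9,0,0,0.32,0,0,0],[0.9,0,0,0.32,0,0,0]]]'

```text
time: 20.17
tool_pos: [0.4153, -0.1064, 0.205]
ee_rot: [-3.141, 0.002, 2.985]
wrist_force: [0.6, -0.5, 0.4]
width: 0.0845
```

Call:
move_arm --increments '[[[0,0,0,0,0,0,0],[0,0,0,0,0,0,0],[0,0,0,0,0,0,0],[0,0,0,0,0,0,0],[0,0,0,0,0,0,0],[0,0,0,0,0,0,0],[0,0,0,0,0,0,0],[0,0,0,0,0,0,0]]]'

```text
time: 20.83
tool_pos: [0.4146, -0.106, 0.2037]
ee_rot: [3.14, 0.0, 2.984]
wrist_force: [0.1, 2.9, 2.4]
width: 0.0347
```

```bash
python3 plan.py .588 -.052 .32 180
```

```text
t 20.83 at [ 0.4146 -0.106   0.2037] rpy [179.92   0.   170.99] w 0.0347 F [0.1 2.9 2.4]
shift tool axes (units of .1m) [-1.628  0.807 -1.161] turn [ 9.000e-04  1.000e-04 -1.001e-01]
shift in target axes [-1.734  0.54  -1.163]
```

Call:
move_arm --increments '[[[0,0,0,0,0,0,0],[0,0,0,0,0,0,0],[0,0,0,0,0,0,0],[0,0,0,0,0,0,0]]]'

```text
time: 21.17
tool_pos: [0.4147, -0.1061, 0.2038]
ee_rot: [3.141, 0.0, 2.985]
wrist_force: [0.9, 2.5, 1.3]
width: 0.0312
```

Call:
move_arm --increments '[[[0,0,0,-0.3,0,0,0],[0,0,0,-0.6,0,0,0],[0,0,0,-0.9,0,0,0],[0,0,0,-1,0,0,-0.05],[0,0,0,-1,0,0,-0.1],[0,0,0,-1,0,0,-0.1],[0,0,0,-1,0,0,-0.1]]]'

```text
time: 21.75
tool_pos: [0.4142, -0.1064, 0.3027]
ee_rot: [-3.141, -0.002, 3.14]
wrist_force: [0.1, -0.4, -2.5]
width: 0.0311
```

```bash
python3 plan.py .588 -.052 .32 180
```

```text
t 21.75 at [ 0.4142 -0.1064  0.3027] rpy [-1.7999e+02 -1.1000e-01  1.7988e+02] w 0.0311 F [ 0.1 -0.4 -2.5]
shift tool axes (units of .1m) [-1.737  0.548 -0.176] turn [-0.0001 -0.0012 -0.0013]
shift in target axes [-1.738  0.544 -0.173]
```

Call:
move_arm --increments '[[[0,-0.3,0.09,-0.08,0,0,0],[0,-0.6,0.18,-0.08,0,0,0],[0,-0.86,0.27,-0.08,0,0,0],[0,-0.86,0.27,-0.08,0,0,0]]]'

```text
time: 22.08
tool_pos: [0.5035, -0.0783, 0.3098]
ee_rot: [3.14, -0.0, -3.141]
wrist_force: [-1.4, 0.0, -2.4]
width: 0.0314
```

Call:
move_arm --increments '[[[0,-0.3,0.09,-0.08,0,0,0],[0,-0.6,0.18,-0.08,0,0,0],[0,-0.85,0.27,-0.08,0,0,0],[0,-0.85,0.27,-0.08,0,0,0],[0,-0.85,0.27,-0.08,0,0,0],[0,-0.85,0.27,-0.08,0,0,0]]]'

```text
time: 22.58
tool_pos: [0.5848, -0.0525, 0.3181]
ee_rot: [-3.142, -0.004, 3.141]
wrist_force: [0.0, -0.1, -3.2]
width: 0.0312
```

```bash
python3 look.py 14; python3 plan.py .588 -.0522 .2407 180
```

```text
held x [518.2 642.8] mid 580.5 ztop 147.9 TCP [584.8 -52.5 318.1]
yellow [581 220  17  71 600] [592.6 108.9] [ 4.1 44.5] 89.1 z 44.0
t 22.68 at [ 0.5845 -0.0527  0.3191] rpy [-1.8000e+02 -1.0000e-01  1.7994e+02] w 0.0312 F [-0.5 -0.  -1.6]
shift tool axes (units of .1m) [-0.036  0.005  0.784] turn [-0.     -0.0011 -0.0006]
shift in target axes [-0.035  0.005  0.784]
```

View pics/w14.png

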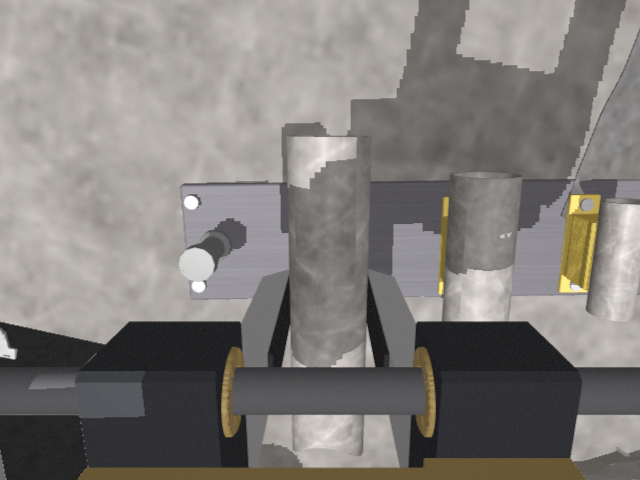

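Call:
move_arm --increments '[[[0,-0.015,-0.005,0.2,0,0,0],[0,-0.015,-0.005,0.4,0,0,0],[0,-0.015,-0.005,0.6,0,0,0],[0,-0.015,-0.005,0.67,0,0,0],[0,-0.015,-0.005,0.71,0,0,0],[0,-0.015,-0.005,0.74,0,0,0],[0,-0.015,-0.005,0.74,0,0,0],[0,-0.015,-0.005,0.74,0,0,0]]]'

```text
time: 23.35
tool_pos: [0.5874, -0.0529, 0.247]
ee_rot: [-3.141, 0.002, 3.142]
wrist_force: [0.1, 0.0, -2.3]
width: 0.0311
```

```bash
python3 look.py 15; python3 plan.py .5872 -.0522 .2407 180
```

```text
held x [521.8 646.4] mid 584.1 ztop 76.7 TCP [587.4 -52.9 247. ]
t 23.45 at [ 0.5875 -0.0528  0.2471] rpy [-1.7998e+02  1.4000e-01 -1.7999e+02] w 0.0313 F [ 0.3 -0.2 -2.6]
shift tool axes (units of .1m) [0.003 0.006 0.064] turn [-0.0003  0.0016  0.0001]
shift in target axes [0.003 0.006 0.064]
```

View pics/s15.png

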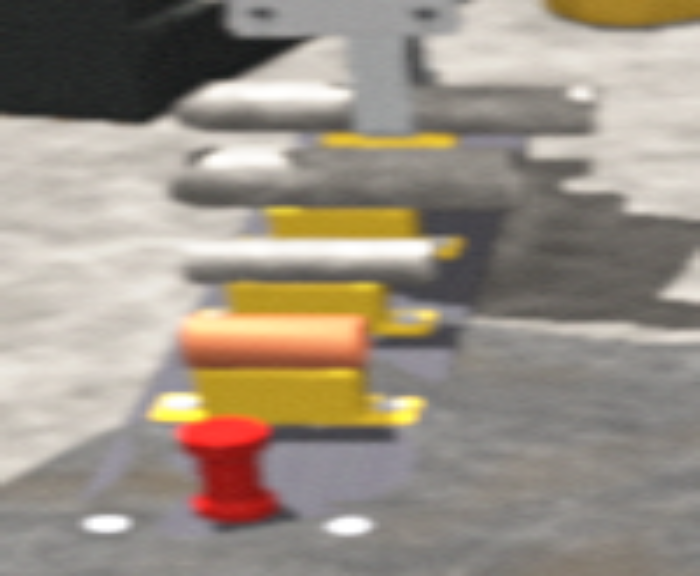

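Tube centre 386, saddle centre 389, so it is within about 1 mm. I'll lower and release.

Call:
move_arm --increments '[[[0,0.01,0.005,0.02,0,0,0],[0,0.01,0.005,0.04,0,0,0],[0,0.01,0.005,0.055,0,0,0],[0,0.01,0.005,0.06,0,0,0],[0,0.01,0.005,0.065,0,0,0],[0,0.01,0.005,0.065,0,0,0]]]'

```text
time: 23.95
tool_pos: [0.5861, -0.0521, 0.2409]
ee_rot: [3.142, 0.001, -3.141]
wrist_force: [-3.4, 0.6, 5.7]
width: 0.0311
```

```bash
python3 plan.py .5862 -.0522 .2407 180
```

```text
t 23.95 at [ 0.5861 -0.0521  0.2409] rpy [ 1.8000e+02  5.0000e-02 -1.7998e+02] w 0.0311 F [-3.4  0.6  5.7]
shift tool axes (units of .1m) [-0.001 -0.001  0.002] turn [0.     0.0005 0.0002]
shift in target axes [-0.001 -0.001  0.002]
```

Seated, with 5.7 N upward contact. I'll open, rise and back off so the cameras have a clear view.

Call:
move_arm --increments '[[[0.55,0,0,0,0,0,0],[0.55,0,0,0,0,0,0],[0.55,0,0,0,0,0,0],[0.55,0,0,0,0,0,0],[0.55,0,0,-0.3,0,0,0],[0.55,0,0,-0.6,0,0,0],[0.55,0,0,-0.9,0,0,0],[0.55,0,0,-0.9,0,0,0]]]'

```text
time: 24.62
tool_pos: [0.5875, -0.0525, 0.3368]
ee_rot: [-3.139, 0.013, -3.141]
wrist_force: [1.2, -0.1, 1.2]
width: 0.0516
```

Call:
move_arm --increments '[[[0.55,0.4,0,-0.2,0,0,0],[0.55,0.8,0,-0.4,0,0,0],[0.55,1,0,-0.4,0,0,0],[0.55,1,0,-0.4,0,0,0]]]'

```text
time: 24.95
tool_pos: [0.4832, -0.0521, 0.3705]
ee_rot: [-3.141, 0.001, 3.141]
wrist_force: [0.5, -0.1, -0.5]
width: 0.0521
```

Call:
move_arm --increments '[[[0.55,0.4,0,-0.2,0,0,0],[0.55,0.8,0,-0.4,0,0,0],[0.55,1,0,-0.4,0,0,0],[0.55,1,0,-0.4,0,0,0],[0.55,1,0,-0.4,0,0,0]]]'

```text
time: 25.37
tool_pos: [0.3859, -0.0523, 0.4093]
ee_rot: [-3.141, 0.002, 3.141]
wrist_force: [0.0, 0.4, 0.0]
width: 0.0519
```

```bash
python3 look.py 16; python3 - <<'E'
from bench import robot
import cv2
from h import *
im,d=robot.snapshot("top");p=robot.camera_params("top")
cv2.imwrite("pics/top16.png",cv2.resize(im[160:280,150:400],None,fx=3.2,fy=3.2,interpolation=cv2.INTER_CUBIC)[:,:,::-1])
W=cloud(d,p)*1000
m=((W[...,2]>44)&(W[...,2]<85)&(d>0));m[:170]=0;m[240:]=0;m[:,:235]=0;m[:,370:]=0
n,lab,st,ce=cv2.connectedComponentsWithStats(m.astype(np.uint8))
for i in range(1,n):
  if st[i,4]>60:
    v,u=np.nonzero(lab==i);P=np.array([ray(a,b,.052,p)[:2] for a,b in zip(u,v)])*1000
    r=cv2.minAreaRect(P.astype(np.float32));print(st[i],np.round(r[0],1),np.round(r[1],1),round(r[2],1),W[lab==i][:,2].max())
im,d=robot.snapshot("side");cv2.imwrite("pics/side16.png",im[:,:,::-1])
E
```

```text
yellow [  0 331  26  36 400] [ 512.9 -346.3] [33.6 16.7] 36.9 z 36.1
[344 171  14  53 610] [586.8 -52.9] [ 31.4 136.3] 89.8 76.68783215664119
[310 174  15  42 562] [590.9  33.7] [106.6  36.2] 1.1 83.32649050047516
[279 181  10  28 271] [588.8 120. ] [70.1 23.2] 1.4 71.12334426568627
[246 186  11  19 200] [585.3 203.6] [46.7 25.7] 1.6 70.50981562512328
```

View pics/top16.png

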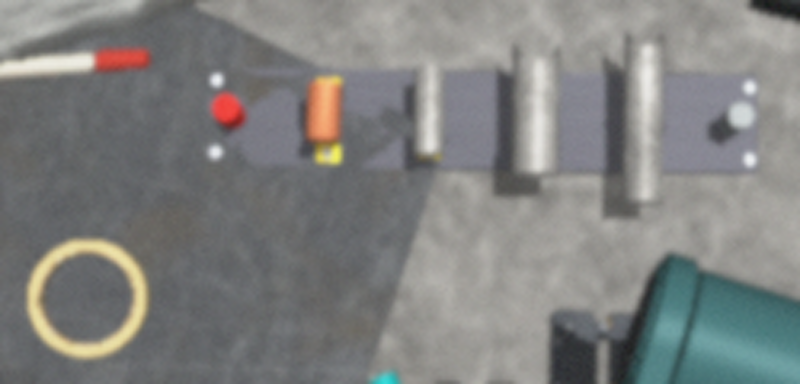

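View pics/s16.png

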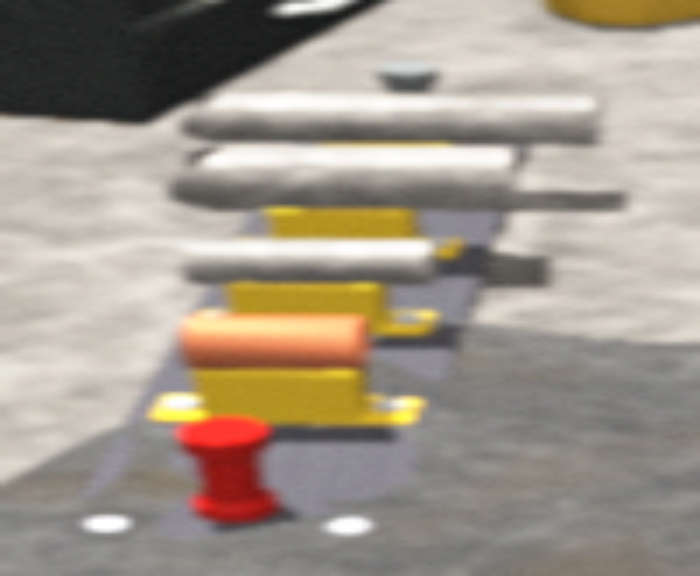

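View pics/w16.png

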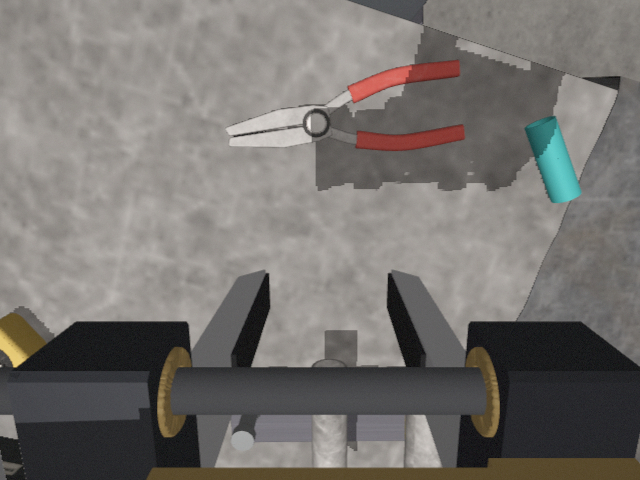

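The top view agrees with the side view: tube against saddle in x is 585.3/584.6, 588.8/589.3, 590.9/591.5 and 586.8/588.4 mm. The tape has not moved and the arm is clear, so I'm handing in.

```bash
python3 -c "
from bench import robot
print(robot.close_job())"
```

```text
the job is handed in; nothing more can be done
None
```

All four tubes are on the rack in order of length from the red post: 46 mm copper, 70 mm, 105 mm, 138 mm. The gripper has let go of all of them and backed off. I handed the job in at about 25.5 s on the robot's clock; it gave no verdict.

- **Centring:** In the last top view each tube is within 2 mm of its saddle's centre along the groove. The offsets, from shortest to longest, are +0.7, -0.5, -0.6 and -1.6 mm. The side view shows the three grey tubes within about 1 mm and the copper one 1 to 1.5 mm off toward +x.
- **Other objects:** The masking tape and the turquoise look-alike were not touched. Contact readings at placing stayed under about 8 N.
- **Disagreement:** The wrist camera placed the saddles about 2.5 mm farther in x than the top camera. I used the side view for the final centring of the three grey tubes. No check failed.

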